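# Brush out the square specimen jars

## Robot

A 6-joint arm with a two-finger parallel gripper is mounted at the origin on the work surface. World frame = base frame: x ahead of the robot, y to its left, z up, the work surface at z = 0. Lengths are in m, angles in degrees, forces in N, time in s.
With the tool pointing down it reaches from about 0.4 to 0.825 m from the base axis. Payload 7 kg.
Tool frame: the origin (TCP) lies at the very end of the fingers, on their centre line; the grasp point (between the pads) lies 19 mm behind it; z points along the fingers, y is the line along which they close (so a half turn about z gives the same grasp; the last joint's range is limited). The gripper opens to 88 mm and grips with 3 to 60 N. Pads are 19 mm wide; open, the fingers measure 130 mm over their backs; the gripper's body (78 mm by 193 mm) begins 47 mm behind the grasp point.
Start: joints at [-52.535, 20.546, 0.682, 0, -70.136, -16.507], TCP at [0.241, -0.63, 0.227] pointing down, gripper open.
Joint ranges: [-176.03, 176.03], [-82.01, 121.73], [-58.28, 71.71], [-173.87, 95.51], [-174.79, -0.11], [-173.66, 173.66]. Speed limits (degrees/s): [136.94, 136.94, 172.46, 180, 180, 180].

## Interface

Orientations are given as [roll, pitch, yaw] about the fixed x, y, z axes, in that order (R = Rz(yaw) Ry(pitch) Rx(roll)).
In Python, from plant import r gives the robot as it stands. The module is installed in compiled form; this text tells all that it offers.
- The arm moves only by the tool jog_arm, never from a script. Its arguments are lists of equal length, an entry for each row: "travel": the shift along the tool's x, y, z each as a share of 50 cm, from -1 to 1, a list of three; "dr": the turn, a rotation vector about the tool's x, y, z each as a share of 360 degrees, from -1 to 1, a list of three; "claw": the opening, from 0 (shut) to 1 (fully open). A call has exactly 10 rows; each row is the pose to reach, as a shift and turn from the pose commanded when the call began, along the tool's axes at that moment, turning the shorter way round; what a row does not reach only later rows make up. A row lasts 1/8 s, in which the tool goes at most 62.5 mm and 10.7 degrees, less where a joint would pass 70% of its speed; a pose out of reach is approached as far as the arm can. A call with a number of a shift or a turn outside -1 to 1 is refused whole. A call with a gripper value outside its range is refused whole. The fingers move at their own pace and stop on an object; "newtons" is the grip in N (left out, the last holds). Time passes only in rows, so rows that repeat a pose let the fingers close, or fill a call up. It gives the time, the measured TCP pose, the force, the opening and the grip force at its end, in the units of the state.
- r.get_state(): the state, without advancing time (a new reading comes with each control period).
- r.capture(name): name is "scene" or "top" or "wrist"; returns a dict with "pixels" (384x512x3 uint8, red, green, blue), "range_z" (384x512 float32, m along the optical axis (not along the pixel's ray), 0 where there is no reading), "fx", "fy", "cx", "cy" (pixels), "position" and "attitude" of the camera in the world; the wrist camera has in their place "hand_eye" (4x4, takes a point from camera to tool coordinates, whose origin is the TCP and whose axes are the flange's). Camera axes: x right, y up, looking along -z (the intrinsics and any distortion apply to the point x, -y, -z); pixel columns grow to the right and rows downward; lengths in m; the calibration is good to about 2 mm. A picture is of the moment at which its call begins: read the wrist's pose just before it.
- r.close_job(): hands the job in; it is judged then, once.
Trained networks look in the newest picture that a camera, given by its name, has taken for a name from the list of things; names that differ only in an ending like _2 or _b are one class to them, and where a whole thing is asked for, a point or a joint stands for the part that bears it (a point fixed in the world has none). Each returns a list of dicts, best first, with "conf" (0 to 1); they miss things now and then, are a little off and sometimes report something else, mostly with a low value. They report only what shows in the picture. A call takes as long as a camera call.
- r.boxes_of(name, camera): "extent" ([left, top, right, bottom] in pixels, round what is visible of it).
- r.regions_of(name, camera): "pixels" (384x512 bool, what is visible of it) and "extent" ([left, top, right, bottom] in pixels, round what is visible of it).
- r.tip_of(name, camera): "at" ([column, row] in pixels: a listed point, or the origin of a listed thing).
The state is a dict: "time_s": time; "joints": joint angles; "qd": joint speeds; "joint_torque": joint torques, N m; "tcp_pos": TCP position; "eef_rot": TCP orientation; "contact_force": force on the tool from outside, world axes, zero at the start; "moment": the same for the moment, N m; "gripper_width": finger opening in m; "gripper_force": force on a finger pad.
Only numpy, scipy, OpenCV 4.12 (cv2) and the standard library are available. Lean on these libraries where they do the work, as an engineer would, in place of code of your own. Each camera call takes 0.05 s, during which the arm holds its last target. There are 200 camera calls.

## Task

Turn each square jar standing on the bench so that its flats are square to the jaws of the washing cradle and lower it fully home between them, one jar to a bay. When all are in, take the brush from its stand and scrub inside each jar in its bay, the yellow one first, then green, then blue (skip any that is missing): right down to the jar's floor, up until the brush's tip is near the rim, and right down to the floor again. Then stand the brush back in its stand, head down, and set all the jars upright on the floor of the clean tray, leaving the bottle, lid and tube rack alone.

Things in the scene. Friction and masses are not known exactly. Their poses are not given: they have to be found in the camera images.
- jar_yellow_center (a point): open square jar of clear plastic with yellow collars at rim and foot, 56 x 56 mm outside (57 over the collars), 85 mm tall, walls and floor 4 mm, so 48 x 48 mm inside; about 0.2 kg. The point is its centre, 42.5 mm above its underside; z up, x and y square to its flats. It stands upright on the bench at any yaw, and may be absent (None)
- jar_green_center (a point): open square jar of clear plastic with green collars at rim and foot, 56 x 56 mm outside (57 over the collars), 85 mm tall, walls and floor 4 mm, so 48 x 48 mm inside; about 0.2 kg. The point is its centre, 42.5 mm above its underside; z up, x and y square to its flats. It stands upright on the bench at any yaw, and may be absent (None)
- jar_blue_center (a point): open square jar of clear plastic with blue collars at rim and foot, 56 x 56 mm outside (57 over the collars), 85 mm tall, walls and floor 4 mm, so 48 x 48 mm inside; about 0.2 kg. The point is its centre, 42.5 mm above its underside; z up, x and y square to its flats. It stands upright on the bench at any yaw, and may be absent (None)
- cradle: fixed washing cradle: blue base 110 x 300 mm, 8 mm thick (jars stand on its top), with two steel jaws along its y axis, parallel faces 61 mm apart (at x = +-30.5 mm), flared lips on top, 44 mm high overall and 84 mm wide over the lips. Low blue ribs, 22 mm high and 7 mm wide, at y = -143.5, -47.5, 47.5, 143.5 mm part the slot into three bays 89 mm long. Origin: centre of its underside
- bay0 (a point): middle of the cradle's bay at its +y end, on the base's top; axes as the cradle's
- bay1 (a point): the same for the middle bay
- bay2 (a point): the same for the bay at the -y end
- brush_tip (a point): loose bottle brush, 205 mm long, 80 g, standing head down in its stand: green round bristle head 32 mm across (33.6 over white rings) and 62 mm long, thin steel stem, orange square handle 18 x 18 mm from 125 to 205 mm above the tip. The point is the centre of the head's lower end; z runs up towards the handle
- brush_grip (a point): centre of the brush's orange handle, 165 mm above the tip; x and y square to the handle's flats
- stand: fixed grey brush stand: upright tube on a round foot of 42 mm radius; inner radius 19.5 mm, mouth flared to 29.5 mm at the rim, 80 mm high; inner floor 6 mm above the bench. Origin: centre of its underside
- tray: fixed steel clean tray, 310 (x) x 140 (y) mm, rim 16 mm high, walls and floor 5 mm. Origin: centre of its underside
- saline: clear bottle, 70 mm across, 160 mm tall; bystander. Origin: centre of its underside
- lid: steel jar lid, 90 mm across, 20 mm high; bystander. Origin: centre of its underside
- tube_rack: white rack of purple-capped tubes, 76 x 120 mm, 90 mm tall; bystander. Origin: centre of its underside

How it is judged (in metres and radians):
On the way, in this order (a step that is already met when the one before it is completed fails the run):
1. all jars sit square and fully home between the jaws of the cradle (x of jar_yellow_center in the frame of cradle between -0.007 and 0.007 m and y of jar_yellow_center in the frame of cradle between -0.15 and 0.15 m and z of each of jar_yellow_center, jar_green_center, jar_blue_center in the frame of cradle below 0.0545 m and angle between each of jar_yellow_center, jar_green_center, jar_blue_center's own z axis and vertical below 0.08 rad and (angle between the x axis of jar_yellow_center and the x axis of cradle, either way round below 0.1 rad or angle between the x axis of jar_yellow_center and the y axis of cradle, either way round below 0.1 rad) and linear speed of each of jar_yellow, jar_green, jar_blue below 0.03 m/s and x of jar_green_center in the frame of cradle between -0.007 and 0.007 m and y of jar_green_center in the frame of cradle between -0.15 and 0.15 m and (angle between the x axis of jar_green_center and the x axis of cradle, either way round below 0.1 rad or angle between the x axis of jar_green_center and the y axis of cradle, either way round below 0.1 rad) and x of jar_blue_center in the frame of cradle between -0.007 and 0.007 m and y of jar_blue_center in the frame of cradle between -0.15 and 0.15 m and (angle between the x axis of jar_blue_center and the x axis of cradle, either way round below 0.1 rad or angle between the x axis of jar_blue_center and the y axis of cradle, either way round below 0.1 rad)), for 0.2 s.
2. yellow jar, seated in the cradle: brush down to the floor (x of brush_tip in the frame of jar_yellow_center between -0.022 and 0.022 m and y of brush_tip in the frame of jar_yellow_center between -0.022 and 0.022 m and z of brush_tip in the frame of jar_yellow_center below -0.0265 m and x of jar_yellow_center in the frame of cradle between -0.007 and 0.007 m and y of jar_yellow_center in the frame of cradle between -0.15 and 0.15 m and z of jar_yellow_center in the frame of cradle below 0.0545 m and angle between jar_yellow_center's own z axis and vertical below 0.08 rad and (angle between the x axis of jar_yellow_center and the x axis of cradle, either way round below 0.1 rad or angle between the x axis of jar_yellow_center and the y axis of cradle, either way round below 0.1 rad)), for 0.06 s.
3. yellow jar, seated in the cradle: brush up near the rim (x of brush_tip in the frame of jar_yellow_center between -0.022 and 0.022 m and y of brush_tip in the frame of jar_yellow_center between -0.022 and 0.022 m and z of brush_tip in the frame of jar_yellow_center above 0.0025 m and x of jar_yellow_center in the frame of cradle between -0.007 and 0.007 m and y of jar_yellow_center in the frame of cradle between -0.15 and 0.15 m and z of jar_yellow_center in the frame of cradle below 0.0545 m and angle between jar_yellow_center's own z axis and vertical below 0.08 rad and (angle between the x axis of jar_yellow_center and the x axis of cradle, either way round below 0.1 rad or angle between the x axis of jar_yellow_center and the y axis of cradle, either way round below 0.1 rad)), for 0.06 s.
4. yellow jar, seated in the cradle: brush down to the floor again (all of step 2), for 0.06 s.
5. green jar, seated in the cradle: brush down to the floor (x of brush_tip in the frame of jar_green_center between -0.022 and 0.022 m and y of brush_tip in the frame of jar_green_center between -0.022 and 0.022 m and z of brush_tip in the frame of jar_green_center below -0.0265 m and x of jar_green_center in the frame of cradle between -0.007 and 0.007 m and y of jar_green_center in the frame of cradle between -0.15 and 0.15 m and z of jar_green_center in the frame of cradle below 0.0545 m and angle between jar_green_center's own z axis and vertical below 0.08 rad and (angle between the x axis of jar_green_center and the x axis of cradle, either way round below 0.1 rad or angle between the x axis of jar_green_center and the y axis of cradle, either way round below 0.1 rad)), for 0.06 s.
6. green jar, seated in the cradle: brush up near the rim (x of brush_tip in the frame of jar_green_center between -0.022 and 0.022 m and y of brush_tip in the frame of jar_green_center between -0.022 and 0.022 m and z of brush_tip in the frame of jar_green_center above 0.0025 m and x of jar_green_center in the frame of cradle between -0.007 and 0.007 m and y of jar_green_center in the frame of cradle between -0.15 and 0.15 m and z of jar_green_center in the frame of cradle below 0.0545 m and angle between jar_green_center's own z axis and vertical below 0.08 rad and (angle between the x axis of jar_green_center and the x axis of cradle, either way round below 0.1 rad or angle between the x axis of jar_green_center and the y axis of cradle, either way round below 0.1 rad)), for 0.06 s.
7. green jar, seated in the cradle: brush down to the floor again (all of step 5), for 0.06 s.
8. blue jar, seated in the cradle: brush down to the floor (x of brush_tip in the frame of jar_blue_center between -0.022 and 0.022 m and y of brush_tip in the frame of jar_blue_center between -0.022 and 0.022 m and z of brush_tip in the frame of jar_blue_center below -0.0265 m and x of jar_blue_center in the frame of cradle between -0.007 and 0.007 m and y of jar_blue_center in the frame of cradle between -0.15 and 0.15 m and z of jar_blue_center in the frame of cradle below 0.0545 m and angle between jar_blue_center's own z axis and vertical below 0.08 rad and (angle between the x axis of jar_blue_center and the x axis of cradle, either way round below 0.1 rad or angle between the x axis of jar_blue_center and the y axis of cradle, either way round below 0.1 rad)), for 0.06 s.
9. blue jar, seated in the cradle: brush up near the rim (x of brush_tip in the frame of jar_blue_center between -0.022 and 0.022 m and y of brush_tip in the frame of jar_blue_center between -0.022 and 0.022 m and z of brush_tip in the frame of jar_blue_center above 0.0025 m and x of jar_blue_center in the frame of cradle between -0.007 and 0.007 m and y of jar_blue_center in the frame of cradle between -0.15 and 0.15 m and z of jar_blue_center in the frame of cradle below 0.0545 m and angle between jar_blue_center's own z axis and vertical below 0.08 rad and (angle between the x axis of jar_blue_center and the x axis of cradle, either way round below 0.1 rad or angle between the x axis of jar_blue_center and the y axis of cradle, either way round below 0.1 rad)), for 0.06 s.
10. blue jar, seated in the cradle: brush down to the floor again (all of step 8), for 0.06 s.
At the end, for the whole second after the job is handed in: every jar present stands upright (within 0.08 rad) and at rest on the tray's floor, its centre within 135 mm (tray x) and 55 mm (tray y) of the tray's middle; the brush stands head down in its stand, tip within 12 mm of the stand's axis and 10 mm of its inner floor, leaning less than 0.25 rad (x of jar_yellow_center in the frame of tray between -0.135 and 0.135 m and y of jar_yellow_center in the frame of tray between -0.055 and 0.055 m and z of each of jar_yellow_center, jar_green_center, jar_blue_center in the frame of tray below 0.0515 m and angle between each of jar_yellow_center, jar_green_center, jar_blue_center's own z axis and vertical below 0.08 rad and linear speed of each of jar_yellow, jar_green, jar_blue below 0.02 m/s and x of jar_green_center in the frame of tray between -0.135 and 0.135 m and y of jar_green_center in the frame of tray between -0.055 and 0.055 m and x of jar_blue_center in the frame of tray between -0.135 and 0.135 m and y of jar_blue_center in the frame of tray between -0.055 and 0.055 m and horizontal distance between brush_tip and stand below 0.012 m and z of brush_tip in the frame of stand below 0.016 m and angle between brush_tip's own z axis and vertical below 0.25 rad and linear speed of brush below 0.03 m/s); the robot touches nothing.
It fails at once if the saline is pushed over 30 mm (distance of saline from where it was at the start of the episode above 0.03 m).
It fails at once if the lid is pushed over 30 mm (distance of lid from where it was at the start of the episode above 0.03 m).
It fails at once if the tube rack is pushed over 30 mm (distance of tube_rack from where it was at the start of the episode above 0.03 m).
Of jar_yellow, jar_green, jar_blue only 2 to 3 are there at a start; the rules pass over those that are not, and their reading is None.
At some moment in a run one of jar_yellow, jar_green, jar_blue may be knocked a few centimetres aside while the robot is not near it.
It also fails if it takes over 210 s, if anything falls off the work surface, if the arm or the gripper's body presses on something with over 40 N, if the wrist force passes 120 N, or if a joint passes its speed limit or range.

## Working session

There is one attempt and no reset: what is moved stays moved. The work goes in short steps, Python scripts to look and compute and a tool call to move; the robot and the scene stay as the last step left them, time stands still between calls to the robot, and variables do not carry over. Pictures are saved under pics/ and viewed, at most 14 in all, crops included, and the job is handed in when it is done.

Besides the shell and the picture viewer there is one more tool, called after "Request:" by a JSON object that holds its "name" and its "arguments", one argument or row to a line. jog_arm: Moves the arm, as the interface text tells. Its arguments: {"type":"object","properties":{"travel":{"type":"array"},"dr":{"type":"array"},"claw":{"type":"array"},"newtons":{"type":"number"}},"required":["travel","dr","claw"]}

```bash
mkdir -p pics; cat > h.py <<'E'
import numpy as np, cv2
from scipy.spatial.transform import Rotation as R
from plant import r
def rot(a):
    a=np.array(a,float)
    return a if a.shape==(3,3) else (R.from_quat(a).as_matrix() if a.size==4 else R.from_euler('xyz',a,degrees=True).as_matrix())
def cap(n):
    s=r.get_state(); c=r.capture(n)
    if n=='wrist':
        T=np.eye(4);T[:3,:3]=rot(s['eef_rot']);T[:3,3]=s['tcp_pos'];M=T@np.array(c['hand_eye'])
    else:
        M=np.eye(4);M[:3,:3]=rot(c['attitude']);M[:3,3]=c['position']
    c['M']=M;return c
def cloud(c):
    v,u=np.mgrid[:384,:512];z=c['range_z']
    P=np.stack([(u-c['cx'])/c['fx']*z,-(v-c['cy'])/c['fy']*z,-z],-1)
    W=P@c['M'][:3,:3].T+c['M'][:3,3];W[z<=0]=np.nan;return W
def ray(c,uv,zw):
    d=c['M'][:3,:3]@np.array([(uv[0]-c['cx'])/c['fx'],-(uv[1]-c['cy'])/c['fy'],-1]);o=c['M'][:3,3]
    return o+d*(zw-o[2])/d[2]
def save(c,f): cv2.imwrite('pics/'+f,c['pixels'][:,:,::-1])
E
python3 - <<'E'
from h import *
print(r.get_state())
for n in ('top','scene'):
    c=cap(n);save(c,n+'1.png');W=cloud(c);print(n,{k:c[k] for k in c if k not in('pixels','range_z','M')})
    for k in ['jar_yellow_center','jar_green_center','jar_blue_center','cradle','bay0','bay1','bay2','brush_grip','brush_tip','stand','tray','saline','lid','tube_rack']:
        for f in r.tip_of(k,n)[:2]:
            z={'jar':.0425,'bay':.008}.get(k[:3],0)
            if k=='brush_grip':z=.171
            print(k,round(f['conf'],2),np.round(f['at']),np.round(ray(c,f['at'],z),3))
E
```

```text
{'time_s': 0.0, 'joints': array([-5.25343612e+01,  2.05928179e+01,  6.33854493e-01, -1.73957214e-02,
       -7.01347104e+01, -1.65068825e+01]), 'qd': array([ 0.06906154, -0.06861326,  0.10285679, -0.00689188, -0.00424675,
       -0.05207941]), 'joint_torque': array([-3.81296617e-03, -5.82713270e+01,  2.93045175e+01,  6.99667767e+00,
        6.91859706e-03, -1.54348954e-04]), 'tcp_pos': array([ 0.24123751, -0.62991251,  0.22561625]), 'eef_rot': array([ 1.79905540e+02, -1.09388103e-02, -1.59047159e+02]), 'contact_force': array([ 0.30745122,  0.02590059, -0.58359787]), 'moment': array([ 0.03067246, -0.02983911,  0.00532583]), 'gripper_force': 0.0, 'gripper_width': 0.08782767040293168}
top {'fx': 461.29839318045833, 'fy': 461.29839318045833, 'cx': 254.32835164401212, 'cy': 193.71771579451166, 'position': array([0.3822772 , 0.01793907, 1.19193985]), 'attitude': array([ 1.04423176e+01, -5.86666984e-02, -9.06502028e+01])}
jar_yellow_center 0.97 [206. 260.] [0.43  0.135 0.042]
jar_green_center 0.89 [120. 265.] [0.42  0.346 0.042]
jar_blue_center 0.82 [130. 206.] [0.567 0.329 0.042]
jar_blue_
[... 1139 characters left out ...]
4. 248.] [0.558 0.323 0.042]
cradle 0.84 [260. 243.] [0.604 0.025 0.   ]
cradle 0.22 [300. 246.] [ 0.58   0.124 -0.   ]
bay0 0.98 [224. 234.] [ 0.608 -0.071  0.008]
bay0 0.7 [302. 245.] [0.583 0.128 0.008]
bay1 0.98 [224. 234.] [ 0.608 -0.071  0.008]
bay1 0.7 [302. 245.] [0.583 0.128 0.008]
bay2 0.98 [224. 234.] [ 0.608 -0.071  0.008]
bay2 0.7 [302. 245.] [0.583 0.128 0.008]
brush_grip 0.91 [244. 143.] [ 0.436 -0.075  0.171]
stand 0.6 [244. 192.] [ 0.439 -0.074  0.   ]
tray 0.78 [154. 184.] [ 0.488 -0.327 -0.   ]
saline 0.79 [346. 302.] [0.708 0.263 0.   ]
saline 0.64 [223. 233.] [ 0.601 -0.077 -0.   ]
lid 0.66 [255. 293.] [0.748 0.058 0.   ]
tube_rack 0.86 [123. 248.] [ 0.724 -0.295  0.   ]
```

View pics/top1.png

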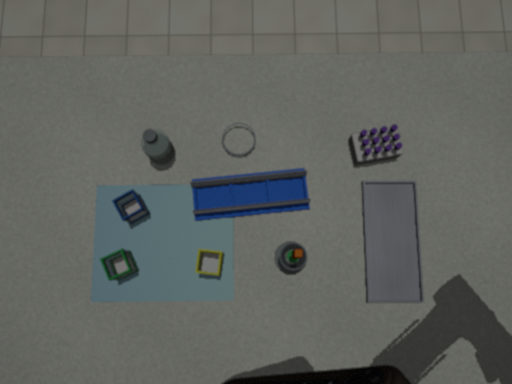

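View pics/scene1.png

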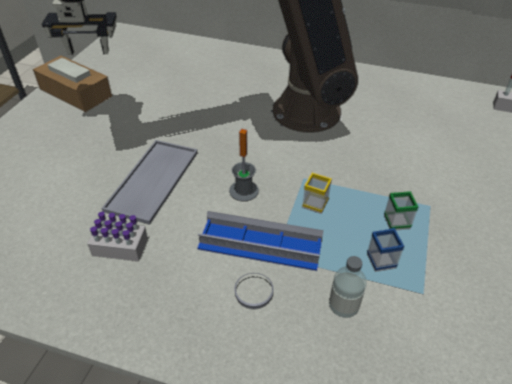

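The top view shows all three jars: yellow (210,263), green (118,264) and blue (132,207). The cradle is at (250,194), the brush and stand at (292,257), and the tray at (391,241). The scene view agrees. Next I fit the yaws and plan a move to a viewing pose.

```bash
cat >> h.py <<'E'
def mv(p,yaw=None,s=None):
    """print travel/dr to target; yaw mod 180 nearest"""
    s=s or r.get_state();Rm=rot(s['eef_rot']);d=Rm.T@(np.array(p)-s['tcp_pos'])/.5
    y0=R.from_matrix(Rm).as_euler('xyz',degrees=True)[2]
    dy=0 if yaw is None else (yaw-y0+90)%180-90
    print('travel',np.round(d,4),'drz',round(-dy/360,4),'(dyaw %.1f)'%dy)
def st():
    s=r.get_state();print('t',round(s['time_s'],2),'tcp',np.round(s['tcp_pos'],4),'rpy',np.round(s['eef_rot'],2),'j',np.round(s['joints'],1),'F',np.round(s['contact_force'],1),'w',round(s['gripper_width'],4),'gf',round(s['gripper_force'],1))
def rect(c,mask,z,zmin=None):
    """min-area rect of mask projected on plane z: centre, size, yaw mod 90"""
    v,u=np.nonzero(mask)
    P=np.array([ray(c,(a,b),z)[:2] for a,b in zip(u,v)])
    (x,y),(w,h),a=cv2.minAreaRect((P*1000).astype(np.float32))
    return np.round([x/1000,y/1000],4),np.round([w,h],1),round(a,1),P
def collar(c,col):
    hsv=cv2.cvtColor(c['pixels'],cv2.COLOR_RGB2HSV)
    lo,hi={'yellow':(20,34),'green':(50,80),'blue':(105,125)}[col]
    return (hsv[...,0]>=lo)&(hsv[...,0]<=hi)&(hsv[...,1]>110)&(hsv[...,2]>30)
E
python3 - <<'E'
from h import *
c=cap('top');W=cloud(c)
for k in ['jar_yellow_center','jar_green_center','jar_blue_center','cradle','tray']:
    g=r.regions_of(k,'top')
    if not g: print(k,None);continue
    m=g[0]['pixels'];z=np.nanpercentile(W[m][:,2],[5,50,95])
    hi=m&(W[...,2]>.07) if k[:3]=='jar' else m
    print(k,round(g[0]['conf'],2),z.round(3),m.sum(),hi.sum())
    if hi.sum()>4:
        Q=W[hi][:,:2];q=cv2.minAreaRect((Q*1000).astype(np.float32));print(' depth rect',np.round(q[0]),np.round(q[1]),round(q[2],1))
st();mv([.52,.16,.42],-90)
E
```

```text
jar_yellow_center 0.57 [0.001 0.014 0.087] 611 197
 depth rect [424. 125.] [57. 57.] 83.0
jar_green_center 0.72 [0.001 0.048 0.086] 832 278
 depth rect [421. 347.] [58. 58.] 24.3
jar_blue_center 0.69 [0.002 0.048 0.086] 789 263
 depth rect [564. 323.] [58. 57.] 29.6
cradle 0.64 [0.004 0.009 0.042] 4733 4733
 depth rect [603.  25.] [ 96. 295.] 8.4
tray None
t 1.8 tcp [ 0.2414 -0.6303  0.2266] rpy [ 180.     -0.   -159.04] j [-52.5  20.5   0.7  -0.  -70.1 -16.5] F [ 1.2  0.7 -0.8] w 0.0878 gf 0.0
travel [-1.0857  1.2767 -0.3869] drz -0.1918 (dyaw 69.0)
```

Request:
{"name": "jog_arm", "arguments": {
  "travel": [
    [-0.05,0.06,-0.12],
    [-0.15,0.17,-0.2],
    [-0.25,0.27,-0.28],
    [-0.35,0.38,-0.36],
    [-0.54,0.64,-0.387],
    [-0.54,0.64,-0.387],
    [-0.54,0.64,-0.387],
    [-0.54,0.64,-0.387],
    [-0.54,0.64,-0.387],
    [-0.54,0.64,-0.387]
  ],
  "dr": [
    [0,0,-0.02],
    [0,0,-0.04],
    [0,0,-0.06],
    [0,0,-0.08],
    [0,0,-0.1],
    [0,0,-0.1],
    [0,0,-0.1],
    [0,0,-0.1],
    [0,0,-0.1],
    [0,0,-0.1]
  ],
  "claw": [1,1,1,1,1,1,1,1,1,1],
  "newtons": 20
}}

```text
time_s: 3.05
tcp_pos: [0.379, -0.2349, 0.4201]
eef_rot: [-180.0, 0.0, -123.0]
contact_force: [0.7, 0.5, -0.6]
gripper_width: 0.0876
gripper_force: 0.0
```

```bash
python3 -c "
from h import *
st();mv([.52,.16,.42],-85)"
```

```text
t 3.05 tcp [ 0.379  -0.2349  0.4201] rpy [-1.7999e+02  1.0000e-02 -1.2299e+02] j [ -6.3  -5.8  -5.7   0.  -90.1 -26.7] F [ 0.7  0.5 -0.6] w 0.0876 gf 0.0
travel [-8.160e-01  1.936e-01  2.000e-04] drz -0.1055 (dyaw 38.0)
```

Request:
{"name": "jog_arm", "arguments": {
  "travel": [
    [-0.816,0.194,0],
    [-0.816,0.194,0],
    [-0.816,0.194,0],
    [-0.816,0.194,0],
    [-0.816,0.194,0],
    [-0.816,0.194,0],
    [-0.816,0.194,0],
    [-0.816,0.194,0],
    [-0.816,0.194,0],
    [-0.816,0.194,0]
  ],
  "dr": [
    [0,0,-0.1],
    [0,0,-0.1],
    [0,0,-0.1],
    [0,0,-0.1],
    [0,0,-0.1],
    [0,0,-0.1],
    [0,0,-0.1],
    [0,0,-0.1],
    [0,0,-0.1],
    [0,0,-0.1]
  ],
  "claw": [1,1,1,1,1,1,1,1,1,1]
}}

```text
time_s: 4.3
tcp_pos: [0.5203, 0.1585, 0.4203]
eef_rot: [-180.0, 0.0, -87.1]
contact_force: [0.1, -0.8, -0.4]
gripper_width: 0.0877
gripper_force: 0.0
```

```bash
cat >> h.py <<'E'
def jars(c,zlo=.07,zhi=.105):
    """rim rects from depth, coloured by hue"""
    W=cloud(c);m=((W[...,2]>zlo)&(W[...,2]<zhi)).astype(np.uint8)
    hsv=cv2.cvtColor(c['pixels'],cv2.COLOR_RGB2HSV)
    n,L,S,_=cv2.connectedComponentsWithStats(m,connectivity=8)
    for i in range(1,n):
        if S[i,4]<60: continue
        q=L==i;Q=W[q][:,:2]
        b=cv2.minAreaRect((Q*1000).astype(np.float32));g=hsv[q];g=g[g[:,1]>100]
        print(' rim',np.round(b[0],1),np.round(b[1],1),'yaw',round(b[2]%90,1),'z',np.median(W[q][:,2]).round(3),'hue',np.median(g[:,0]) if len(g) else None,'bbox',S[i])
E
python3 - <<'E'
from h import *
st();c=cap('wrist');save(c,'w1.png');W=cloud(c);print(c['hand_eye'],c['fx'])
jars(c)
for k in ['cradle']:
  for g in r.regions_of(k,'wrist')[:1]:
    m=g['pixels'];print(g['conf'],m.sum())
    for lo,hi in((.004,.012),(.03,.05)):
        Q=W[m&(W[...,2]>lo)&(W[...,2]<hi)][:,:2];q=cv2.minAreaRect((Q*1000).astype(np.float32));print(len(Q),np.round(q[0],1),np.round(q[1],1),q[2])
E
```

```text
t 4.3 tcp [0.5203 0.1585 0.4203] rpy [-179.98    0.    -87.14] j [ 37.6   4.3   4.3   0.  -89.9 -34.7] F [ 0.1 -0.8 -0.4] w 0.0877 gf 0.0
[[ 1.69624285e-04  9.53868485e-01  3.00224723e-01  8.17366282e-02]
 [ 9.99999975e-01 -2.06260681e-04  9.03366058e-05  3.76630539e-05]
 [ 1.48093797e-04  3.00224700e-01 -9.53868496e-01 -1.58172072e-01]
 [ 0.00000000e+00  0.00000000e+00  0.00000000e+00  1.00000000e+00]] 344.6820652257007
 rim [423.6 125.8] [57.1 57.6] yaw 82.9 z 0.085 hue 26.0 bbox [303 103  50  47 722]
 rim [707.6 253.6] [53.4 69.1] yaw 29.2 z 0.095 hue None bbox [102 181  52  50 680]
 rim [563.5 323.7] [57.9 58.4] yaw 29.8 z 0.084 hue 108.0 bbox [202 224  49  47 746]
 rim [419.8 347.2] [56.9 59.1] yaw 24.4 z 0.084 hue 67.0 bbox [292 242  46  43 675]
0.6 10513
6977 [597.2  65.6] [110.4 219.4] 5.272610187530518
2376 [596.9  68.8] [ 83.9 212.6] 5.2929463386535645
```

View pics/w1.png

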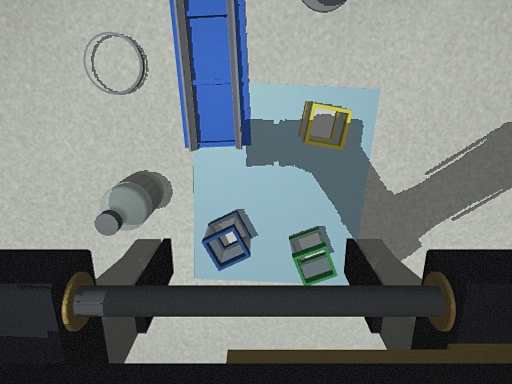

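```bash
python3 -c "
from h import *
mv([.4236,.1258,.15],-97.1);mv([.4236,.1258,.045],-97.1)"
```

```text
travel [0.0564 0.1966 0.541 ] drz 0.0277 (dyaw -10.0)
travel [0.0565 0.1968 0.751 ] drz 0.0277 (dyaw -10.0)
```

Request:
{"name": "jog_arm", "arguments": {
  "travel": [
    [0.0565,0.1968,0.3],
    [0.0565,0.1968,0.5],
    [0.0565,0.1968,0.5],
    [0.0565,0.1968,0.541],
    [0.0565,0.1968,0.541],
    [0.0565,0.1968,0.541],
    [0.0565,0.1968,0.62],
    [0.0565,0.1968,0.7],
    [0.0565,0.1968,0.751],
    [0.0565,0.1968,0.751]
  ],
  "dr": [
    [0,0,0.0277],
    [0,0,0.0277],
    [0,0,0.0277],
    [0,0,0.0277],
    [0,0,0.0277],
    [0,0,0.0277],
    [0,0,0.0277],
    [0,0,0.0277],
    [0,0,0.0277],
    [0,0,0.0277]
  ],
  "claw": [1,1,1,1,1,1,1,1,1,1]
}}

```text
time_s: 5.65
tcp_pos: [0.4243, 0.1269, 0.045]
eef_rot: [180.0, -0.0, -97.0]
contact_force: [0.7, -0.1, 0.5]
gripper_width: 0.0874
gripper_force: 0.0
```

```bash
python3 -c "
from h import *
st();mv([.6009,.0255,.175],-84.7);mv([.6009,.0255,.053],-84.7)"
```

```text
t 5.65 tcp [0.4243 0.1269 0.045 ] rpy [ 1.7999e+02 -5.0000e-02 -9.7010e+01] j [ 42.3  11.  -41.2   0.  -37.8 -49.4] F [ 0.7 -0.1  0.5] w 0.0874 gf 0.0
travel [ 0.1584 -0.3752 -0.26  ] drz -0.0342 (dyaw 12.3)
travel [ 0.1582 -0.3753 -0.016 ] drz -0.0342 (dyaw 12.3)
```

Request:
{"name": "jog_arm", "arguments": {
  "travel": [
    [0,0,0],
    [0,0,0],
    [0,0,0],
    [0,0,0],
    [0,0,-0.1],
    [0,0,-0.2],
    [0.05,-0.1,-0.26],
    [0.1,-0.2,-0.26],
    [0.1582,-0.3,-0.26],
    [0.1582,-0.3752,-0.26]
  ],
  "dr": [
    [0,0,0],
    [0,0,0],
    [0,0,0],
    [0,0,0],
    [0,0,0],
    [0,0,0],
    [0,0,-0.02],
    [0,0,-0.0342],
    [0,0,-0.0342],
    [0,0,-0.0342]
  ],
  "claw": [0.5,0.4,0.4,0.4,0.4,0.4,0.4,0.4,0.4,0.4],
  "newtons": 25
}}

```text
time_s: 6.9
tcp_pos: [0.601, 0.023, 0.1741]
eef_rot: [179.9, -0.0, -84.8]
contact_force: [1.1, 0.7, -0.6]
gripper_width: 0.0558
gripper_force: 25.0
```

```bash
python3 - <<'E'
from h import *
st();c=cap('wrist');save(c,'w2.png');jars(c,.19,.24);W=cloud(c)
m=(W[...,2]>.003)&(W[...,2]<.012)&(np.abs(W[...,0]-.6)<.09)&(np.abs(W[...,1]-.025)<.2)
j=(W[...,2]>.035)&(W[...,2]<.05)&(np.abs(W[...,0]-.6)<.09)&(np.abs(W[...,1]-.025)<.2)
for k in (m,j):
    Q=W[k][:,:2]
    if len(Q)>50:
        q=cv2.minAreaRect((Q*1000).astype(np.float32));print(len(Q),np.round(q[0],1),np.round(q[1],1),q[2])
mv([.6009,.0255,.053],-84.7)
E
```

```text
t 6.9 tcp [0.601  0.023  0.1741] rpy [ 1.7994e+02 -1.0000e-02 -8.4840e+01] j [ 20.8  15.9 -13.1  -0.  -61.  -15.6] F [ 1.1  0.7 -0.6] w 0.0558 gf 25.0
 rim [602.1  11.1] [90.3 36.4] yaw 5.2 z 0.21 hue 26.0 bbox [ 149  212  220   73 8772]
 rim [600.4  29.1] [64.5 36.7] yaw 4.9 z 0.211 hue 26.0 bbox [ 158  317  202   33 6019]
13672 [588.7 -42.9] [155.3 168.7] 6.169033050537109
3991 [608.1 -51.8] [ 83.9 140. ] 5.353753089904785
travel [-0.0052  0.0079  0.2412] drz -0.0002 (dyaw 0.1)
```

View pics/w2.png

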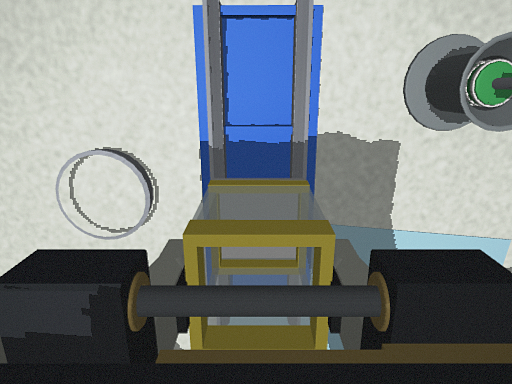

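The wrist view shows the yellow jar held square, its rim at columns 185–335 and rows 220–350, lined up with the jaws. Now I lower it.

Request:
{"name": "jog_arm", "arguments": {
  "travel": [
    [-0.005,0.005,0.05],
    [-0.005,0.005,0.1],
    [-0.005,0.005,0.14],
    [-0.005,0.005,0.17],
    [-0.005,0.005,0.195],
    [-0.005,0.005,0.215],
    [-0.005,0.005,0.23],
    [-0.005,0.005,0.24],
    [-0.005,0.005,0.24],
    [-0.005,0.005,0.24]
  ],
  "dr": [
    [0,0,0],
    [0,0,0],
    [0,0,0],
    [0,0,0],
    [0,0,0],
    [0,0,0],
    [0,0,0],
    [0,0,0],
    [0,0,0],
    [0,0,0]
  ],
  "claw": [0.4,0.4,0.4,0.4,0.4,0.4,0.4,0.4,0.4,0.4]
}}

```text
time_s: 8.2
tcp_pos: [0.5984, 0.028, 0.0547]
eef_rot: [-179.9, 0.0, -84.7]
contact_force: [5.4, 0.9, -3.3]
gripper_width: 0.0557
gripper_force: 25.0
```

Request:
{"name": "jog_arm", "arguments": {
  "travel": [
    [0,0,0],
    [0,0,0],
    [0,0,0],
    [0,0,-0.05],
    [0,0,-0.12],
    [0,0,-0.2],
    [0,0,-0.3],
    [0,0,-0.4],
    [0,0,-0.4],
    [0,0,-0.4]
  ],
  "dr": [
    [0,0,0],
    [0,0,0],
    [0,0,0],
    [0,0,0],
    [0,0,0],
    [0,0,0],
    [0,0,0],
    [0,0,0],
    [0,0,0],
    [0,0,0]
  ],
  "claw": [1,1,1,1,1,1,1,1,1,1]
}}

```text
time_s: 9.45
tcp_pos: [0.5966, 0.0275, 0.2542]
eef_rot: [180.0, 0.0, -84.7]
contact_force: [-0.1, -0.0, 0.3]
gripper_width: 0.0874
gripper_force: 0.0
```

```bash
python3 - <<'E'
from h import *
st();c=cap('top');jars(c)
c=cap('wrist');jars(c)
mv([.5635,.3237,.25],-60.2);mv([.5635,.3237,.045],-60.2)
E
```

```text
t 9.45 tcp [0.5966 0.0275 0.2542] rpy [ 1.7997e+02  3.0000e-02 -8.4720e+01] j [ 21.3  12.3  -7.1  -0.  -70.6 -16.1] F [-0.1 -0.   0.3] w 0.0874 gf 0.0
 rim [624.8  27.1] [44.1  9.3] yaw 89.5 z 0.091 hue 26.0 bbox [240 176  19   6  67]
 rim [436.1 -77.5] [64.6 64.3] yaw 89.2 z 0.078 hue 9.0 bbox [280 242  28  28 274]
 rim [435.8 -76.5] [64.8 66.1] yaw 12.4 z 0.078 hue None bbox [ 408   40   73   77 1842]
 rim [435.2 -78.4] [12.5  6.6] yaw 55.4 z 0.089 hue 68.0 bbox [435  74  23  10 191]
 rim [598.3  26.7] [57.  57.6] yaw 5.5 z 0.093 hue 26.0 bbox [ 226  143   61   62 1741]
 rim [693.1 241.9] [16.4 55.8] yaw 40.0 z 0.09 hue None bbox [132 326  41  37 911]
travel [-0.5962  0.0109  0.0062] drz -0.0681 (dyaw 24.5)
travel [-0.5963  0.0099  0.4162] drz -0.0681 (dyaw 24.5)
```

Request:
{"name": "jog_arm", "arguments": {
  "travel": [
    [-0.12,0,0],
    [-0.24,0,0],
    [-0.36,0.01,0],
    [-0.48,0.01,0],
    [-0.55,0.01,0],
    [-0.596,0.0105,0],
    [-0.596,0.0105,0],
    [-0.596,0.0105,0],
    [-0.596,0.0105,0],
    [-0.596,0.0105,0]
  ],
  "dr": [
    [0,0,-0.02],
    [0,0,-0.04],
    [0,0,-0.06],
    [0,0,-0.068],
    [0,0,-0.068],
    [0,0,-0.068],
    [0,0,-0.068],
    [0,0,-0.068],
    [0,0,-0.068],
    [0,0,-0.068]
  ],
  "claw": [1,1,1,1,1,1,1,1,1,1]
}}

```text
time_s: 10.8
tcp_pos: [0.5647, 0.3229, 0.2548]
eef_rot: [-180.0, 0.0, -60.3]
contact_force: [-1.0, 0.3, -0.6]
gripper_width: 0.0876
gripper_force: 0.0
```

```bash
python3 - <<'E'
from h import *
st();c=cap('wrist');jars(c);c=cap('scene');jars(c)
mv([.5635,.3237,.045],-60.2)
E
```

```text
t 10.8 tcp [0.5647 0.3229 0.2548] rpy [-1.7998e+02  1.0000e-02 -6.0280e+01] j [ 46.9  17.4  -0.2  -0.  -72.4 -17.2] F [-1.   0.3 -0.6] w 0.0876 gf 0.0
 rim [702.  265.1] [69.3 41.7] yaw 60.7 z 0.098 hue None bbox [ 102    0   87   72 1269]
 rim [563.6 323.8] [57.  57.4] yaw 29.5 z 0.085 hue 108.0 bbox [ 230  145   59   59 1485]
 rim [420. 347.] [58.1 58.4] yaw 24.7 z 0.084 hue 68.0 bbox [ 332  228   66   55 1043]
 rim [ 152.1 -799.5] [252.3 126.6] yaw 72.7 z 0.08 hue 17.0 bbox [  33   56   75   39 1456]
 rim [38.5  3.2] [ 79.6 158.9] yaw 3.7 z 0.087 hue None bbox [285  86  48  22 464]
 rim [437.  -75.6] [66.4 63.5] yaw 7.8 z 0.077 hue None bbox [232 162  24  19 188]
 rim [421.8 348. ] [61.5 60.1] yaw 24.6 z 0.081 hue 69.0 bbox [389 191  30  22 302]
 rim [599.6  28. ] [62.2 57.8] yaw 4.2 z 0.086 hue 26.0 bbox [248 208  29  27 441]
 rim [ 724.2 -301.8] [66.2 96.4] yaw 9.9 z 0.087 hue 133.0 bbox [ 90 212  48  28 753]
 rim [564.7 323.6] [62.4 60.4] yaw 29.3 z 0.082 hue 108.0 bbox [372 228  33  26 397]
 rim [730.2 259. ] [69.9 48.1] yaw 87.9 z 0.091 hue None bbox [332 270  35  32 414]
travel [-0.002   0.0017  0.4196] drz -0.0002 (dyaw 0.1)
```

Request:
{"name": "jog_arm", "arguments": {
  "travel": [
    [-0.002,0.002,0.12],
    [-0.002,0.002,0.24],
    [-0.002,0.002,0.34],
    [-0.002,0.002,0.4],
    [-0.002,0.002,0.42],
    [-0.002,0.002,0.42],
    [-0.002,0.002,0.42],
    [-0.002,0.002,0.42],
    [-0.002,0.002,0.42],
    [-0.002,0.002,0.42]
  ],
  "dr": [
    [0,0,0],
    [0,0,0],
    [0,0,0],
    [0,0,0],
    [0,0,0],
    [0,0,0],
    [0,0,0],
    [0,0,0],
    [0,0,0],
    [0,0,0]
  ],
  "claw": [1,1,1,1,1,1,0.5,0.4,0.4,0.4]
}}

```text
time_s: 12.15
tcp_pos: [0.5633, 0.3244, 0.0451]
eef_rot: [-180.0, 0.0, -60.2]
contact_force: [-0.8, 0.4, 3.4]
gripper_width: 0.056
gripper_force: 25.0
```

```bash
python3 - <<'E'
from h import *
st();mv([.6092,-.0696,.2],-84.7)
E
```

```text
t 12.15 tcp [0.5633 0.3244 0.0451] rpy [-1.7995e+02  1.0000e-02 -6.0220e+01] j [ 47.1  27.3 -14.7   0.  -48.  -17.3] F [-0.8  0.4  3.4] w 0.056 gf 25.0
travel [ 0.7293  0.3115 -0.3102] drz 0.068 (dyaw -24.5)
```

Request:
{"name": "jog_arm", "arguments": {
  "travel": [
    [0,0,-0.12],
    [0,0,-0.24],
    [0.1,0.043,-0.31],
    [0.21,0.09,-0.31],
    [0.32,0.136,-0.31],
    [0.43,0.183,-0.31],
    [0.54,0.23,-0.31],
    [0.64,0.273,-0.31],
    [0.7293,0.3115,-0.31],
    [0.7293,0.3115,-0.31]
  ],
  "dr": [
    [0,0,0],
    [0,0,0],
    [0,0,0.02],
    [0,0,0.04],
    [0,0,0.06],
    [0,0,0.068],
    [0,0,0.068],
    [0,0,0.068],
    [0,0,0.068],
    [0,0,0.068]
  ],
  "claw": [0.4,0.4,0.4,0.4,0.4,0.4,0.4,0.4,0.4,0.4]
}}

```text
time_s: 13.4
tcp_pos: [0.6086, -0.0729, 0.1991]
eef_rot: [179.9, -0.0, -84.9]
contact_force: [-0.2, 0.2, -0.7]
gripper_width: 0.056
gripper_force: 25.0
```

Request:
{"name": "jog_arm", "arguments": {
  "travel": [
    [0,0,0],
    [0,0,0.05],
    [0,0,0.11],
    [0,0,0.16],
    [0,0,0.2],
    [0,0,0.2],
    [0,0,0.2],
    [0,0,0.2],
    [0,0,0.2],
    [0,0,0.2]
  ],
  "dr": [
    [0,0,0],
    [0,0,0],
    [0,0,0],
    [0,0,0],
    [0,0,0],
    [0,0,0],
    [0,0,0],
    [0,0,0],
    [0,0,0],
    [0,0,0]
  ],
  "claw": [0.4,0.4,0.4,0.4,0.4,0.4,0.4,0.4,0.4,0.4]
}}

```text
time_s: 14.65
tcp_pos: [0.6092, -0.0697, 0.1]
eef_rot: [-180.0, 0.0, -84.7]
contact_force: [1.1, -0.3, -1.1]
gripper_width: 0.0559
gripper_force: 25.0
```

```bash
python3 - <<'E'
from h import *
st();mv([.6092,-.0696,.053],-84.7)
E
```

```text
t 14.65 tcp [ 0.6092 -0.0697  0.1   ] rpy [-179.96    0.    -84.71] j [ 11.7  20.9 -16.7   0.  -52.4  -6.4] F [ 1.1 -0.3 -1.1] w 0.0559 gf 25.0
travel [-0.0003  0.0001  0.094 ] drz -0.0 (dyaw 0.0)
```

Request:
{"name": "jog_arm", "arguments": {
  "travel": [
    [0,0,0.03],
    [0,0,0.05],
    [0,0,0.07],
    [0,0,0.085],
    [0,0,0.094],
    [0,0,0.094],
    [0,0,0.094],
    [0,0,0.094],
    [0,0,0.094],
    [0,0,0.094]
  ],
  "dr": [
    [0,0,0],
    [0,0,0],
    [0,0,0],
    [0,0,0],
    [0,0,0],
    [0,0,0],
    [0,0,0],
    [0,0,0],
    [0,0,0],
    [0,0,0]
  ],
  "claw": [0.4,0.4,0.4,0.4,0.4,0.4,0.4,0.4,0.4,0.4]
}}

```text
time_s: 15.9
tcp_pos: [0.6091, -0.0697, 0.053]
eef_rot: [-180.0, -0.0, -84.7]
contact_force: [-2.4, -0.1, 4.6]
gripper_width: 0.0557
gripper_force: 25.0
```

Request:
{"name": "jog_arm", "arguments": {
  "travel": [
    [0,0,0],
    [0,0,0],
    [0,0,0],
    [0,0,-0.05],
    [0,0,-0.12],
    [0,0,-0.22],
    [0,0,-0.32],
    [0,0,-0.4],
    [0,0,-0.4],
    [0,0,-0.4]
  ],
  "dr": [
    [0,0,0],
    [0,0,0],
    [0,0,0],
    [0,0,0],
    [0,0,0],
    [0,0,0],
    [0,0,0],
    [0,0,0],
    [0,0,0],
    [0,0,0]
  ],
  "claw": [1,1,1,1,1,1,1,1,1,1]
}}

```text
time_s: 17.15
tcp_pos: [0.6087, -0.0696, 0.2521]
eef_rot: [180.0, 0.0, -84.7]
contact_force: [-0.4, 0.2, 0.0]
gripper_width: 0.0876
gripper_force: 0.0
```

```bash
python3 - <<'E'
from h import *
st();c=cap('wrist');jars(c);c=cap('scene');jars(c)
mv([.420,.347,.25],-65.4);mv([.420,.347,.045],-65.4)
E
```

```text
t 17.15 tcp [ 0.6087 -0.0696  0.2521] rpy [ 1.7998e+02  3.0000e-02 -8.4720e+01] j [ 11.7  13.9  -5.3  -0.  -70.8  -6.4] F [-0.4  0.2  0. ] w 0.0876 gf 0.0
 rim [608.9 -70.6] [57.  56.8] yaw 5.0 z 0.093 hue 108.0 bbox [ 228  143   62   62 1697]
 rim [436.2 -77.1] [66.4 64.2] yaw 65.2 z 0.078 hue 13.0 bbox [ 399  150   69   64 1493]
 rim [437.2 -77.6] [8.  4.6] yaw 65.4 z 0.089 hue 69.0 bbox [424 177  23  16 172]
 rim [598.4  24.5] [57.  54.8] yaw 5.5 z 0.089 hue 28.0 bbox [ 232  234   57   51 1498]
 rim [-950.4  545.1] [ 33.7 291.1] yaw 2.1 z 0.082 hue None bbox [443   0  69  11 365]
 rim [ 153.2 -797.9] [255.9 126.5] yaw 72.0 z 0.08 hue 17.0 bbox [  33   56   76   39 1454]
 rim [40.2  1.6] [ 80.9 158.5] yaw 0.9 z 0.087 hue None bbox [285  85  48  24 461]
 rim [437.  -75.7] [67.8 62.3] yaw 19.8 z 0.077 hue 68.5 bbox [232 162  24  18 196]
 rim [422.2 348. ] [60.6 60.5] yaw 24.8 z 0.081 hue 69.0 bbox [389 191  30  22 350]
 rim [611.2 -68.9] [61.4 58.8] yaw 4.3 z 0.087 hue 108.0 bbox [208 202  30  26 441]
 rim [599.8  27.4] [62.3 57.7] yaw 5.3 z 0.087 hue 26.0 bbox [248 208  29  27 439]
 rim [ 724.1 -302.1] [66.6 96.1] yaw 10.8 z 0.087 hue 133.0 bbox [ 90 212  48  28 750]
 rim [728.7 258.2] [69.7 49.7] yaw 83.4 z 0.092 hue None bbox [332 269  35  33 416]
travel [-0.8646  0.2983  0.0031] drz -0.0536 (dyaw 19.3)
travel [-0.8646  0.2975  0.4131] drz -0.0536 (dyaw 19.3)
```

Request:
{"name": "jog_arm", "arguments": {
  "travel": [
    [-0.11,0.038,0],
    [-0.22,0.076,0],
    [-0.33,0.114,0],
    [-0.44,0.152,0],
    [-0.55,0.19,0],
    [-0.66,0.228,0],
    [-0.77,0.266,0],
    [-0.8646,0.298,0],
    [-0.8646,0.298,0],
    [-0.8646,0.298,0]
  ],
  "dr": [
    [0,0,-0.02],
    [0,0,-0.04],
    [0,0,-0.0536],
    [0,0,-0.0536],
    [0,0,-0.0536],
    [0,0,-0.0536],
    [0,0,-0.0536],
    [0,0,-0.0536],
    [0,0,-0.0536],
    [0,0,-0.0536]
  ],
  "claw": [1,1,1,1,1,1,1,1,1,1]
}}

```text
time_s: 18.5
tcp_pos: [0.4204, 0.3467, 0.2516]
eef_rot: [179.9, -0.1, -65.4]
contact_force: [-0.1, 0.4, -0.3]
gripper_width: 0.0875
gripper_force: 0.0
```

```bash
python3 - <<'E'
from h import *
r.capture('top');st();c=cap('wrist');jars(c)
mv([.420,.347,.045],-65.4)
E
```

```text
t 18.55 tcp [0.4208 0.3462 0.2519] rpy [ 1.7993e+02 -5.0000e-02 -6.5420e+01] j [ 60.1   7.4 -13.5   0.  -69.2 -35.5] F [ 0.6 -1.  -0. ] w 0.0881 gf 0.0
 rim [419.9 347.4] [56.9 57.8] yaw 24.7 z 0.085 hue 68.0 bbox [ 229  145   60   60 1500]
travel [-0.0029  0.0006  0.4141] drz -0.0002 (dyaw 0.1)
```

Request:
{"name": "jog_arm", "arguments": {
  "travel": [
    [-0.002,0.001,0.12],
    [-0.002,0.001,0.24],
    [-0.002,0.001,0.34],
    [-0.002,0.001,0.4],
    [-0.002,0.001,0.414],
    [-0.002,0.001,0.414],
    [-0.002,0.001,0.414],
    [-0.002,0.001,0.414],
    [-0.002,0.001,0.414],
    [-0.002,0.001,0.414]
  ],
  "dr": [
    [0,0,0],
    [0,0,0],
    [0,0,0],
    [0,0,0],
    [0,0,0],
    [0,0,0],
    [0,0,0],
    [0,0,0],
    [0,0,0],
    [0,0,0]
  ],
  "claw": [1,1,1,1,1,1,0.5,0.4,0.4,0.4]
}}

```text
time_s: 19.85
tcp_pos: [0.42, 0.3479, 0.046]
eef_rot: [-180.0, 0.0, -65.4]
contact_force: [-0.7, 0.7, 3.7]
gripper_width: 0.0557
gripper_force: 25.0
```

```bash
python3 - <<'E'
from h import *
st();mv([.5913,.1206,.175],-84.7)
E
```

```text
t 19.85 tcp [0.42   0.3479 0.046 ] rpy [-1.7997e+02  2.0000e-02 -6.5400e+01] j [ 60.2  19.2 -28.5   0.  -42.3 -35.6] F [-0.7  0.7  3.7] w 0.0557 gf 25.0
travel [ 0.5559 -0.1224 -0.2581] drz 0.0536 (dyaw -19.3)
```

Request:
{"name": "jog_arm", "arguments": {
  "travel": [
    [0,0,-0.12],
    [0,0,-0.24],
    [0.1,-0.022,-0.258],
    [0.21,-0.046,-0.258],
    [0.32,-0.07,-0.258],
    [0.43,-0.095,-0.258],
    [0.52,-0.115,-0.258],
    [0.5559,-0.1224,-0.258],
    [0.5559,-0.1224,-0.258],
    [0.5559,-0.1224,-0.258]
  ],
  "dr": [
    [0,0,0],
    [0,0,0],
    [0,0,0.02],
    [0,0,0.04],
    [0,0,0.0536],
    [0,0,0.0536],
    [0,0,0.0536],
    [0,0,0.0536],
    [0,0,0.0536],
    [0,0,0.0536]
  ],
  "claw": [0.4,0.4,0.4,0.4,0.4,0.4,0.4,0.4,0.4,0.4]
}}

```text
time_s: 21.1
tcp_pos: [0.5906, 0.121, 0.1743]
eef_rot: [180.0, 0.0, -84.7]
contact_force: [-0.7, 0.1, -2.4]
gripper_width: 0.0556
gripper_force: 25.0
```

```bash
python3 - <<'E'
from h import *
r.capture('top');c=cap('wrist');jars(c);st();mv([.5913,.1206,.053],-84.7)
E
```

```text
rim [598.3  26.6] [57.3 56.5] yaw 5.3 z 0.093 hue 30.0 bbox [ 215   18   91   93 3333]
t 21.2 tcp [0.5906 0.1214 0.1746] rpy [ 1.7999e+02  1.0000e-02 -8.4630e+01] j [ 30.2  16.  -12.9  -0.  -61.1 -24.8] F [ 0.1  0.5 -3.1] w 0.0557 gf 25.0
travel [ 0.0017 -0.0012  0.2432] drz 0.0002 (dyaw -0.1)
```

Request:
{"name": "jog_arm", "arguments": {
  "travel": [
    [0.0015,-0.001,0.05],
    [0.0015,-0.001,0.1],
    [0.0015,-0.001,0.14],
    [0.0015,-0.001,0.17],
    [0.0015,-0.001,0.195],
    [0.0015,-0.001,0.215],
    [0.0015,-0.001,0.23],
    [0.0015,-0.001,0.241],
    [0.0015,-0.001,0.241],
    [0.0015,-0.001,0.241]
  ],
  "dr": [
    [0,0,0],
    [0,0,0],
    [0,0,0],
    [0,0,0],
    [0,0,0],
    [0,0,0],
    [0,0,0],
    [0,0,0],
    [0,0,0],
    [0,0,0]
  ],
  "claw": [0.4,0.4,0.4,0.4,0.4,0.4,0.4,0.4,0.4,0.4]
}}

```text
time_s: 22.45
tcp_pos: [0.592, 0.1198, 0.0542]
eef_rot: [-180.0, 0.0, -84.7]
contact_force: [1.1, 0.4, -2.2]
gripper_width: 0.0559
gripper_force: 25.0
```

Request:
{"name": "jog_arm", "arguments": {
  "travel": [
    [0,0,0],
    [0,0,0],
    [0,0,0],
    [0,0,-0.05],
    [0,0,-0.12],
    [0,0,-0.24],
    [0,0,-0.36],
    [0,0,-0.48],
    [0,0,-0.5],
    [0,0,-0.5]
  ],
  "dr": [
    [0,0,0],
    [0,0,0],
    [0,0,0],
    [0,0,0],
    [0,0,0],
    [0,0,0],
    [0,0,0],
    [0,0,0],
    [0,0,0],
    [0,0,0]
  ],
  "claw": [1,1,1,1,1,1,1,1,1,1]
}}

```text
time_s: 23.7
tcp_pos: [0.5918, 0.1199, 0.3046]
eef_rot: [-179.9, 0.1, -84.7]
contact_force: [0.7, -0.5, -1.0]
gripper_width: 0.0874
gripper_force: 0.0
```

```bash
python3 - <<'E'
from h import *
st();c=cap('wrist');jars(c,.08);c=cap('scene');jars(c)
c=cap('top');W=cloud(c)
m=(W[...,2]>.15)&(W[...,2]<.25)&(abs(W[...,0]-.437)<.06)&(abs(W[...,1]+.075)<.06)
Q=W[m];print('handle',len(Q),Q.mean(0) if len(Q) else '')
mv([.437,-.076,.32],-84.7);mv([.437,-.1,.40],-84.7)
E
```

```text
t 23.7 tcp [0.5918 0.1199 0.3046] rpy [-1.7992e+02  6.0000e-02 -8.4710e+01] j [ 30.   11.6  -1.6  -0.  -76.8 -24.7] F [ 0.7 -0.5 -1. ] w 0.0874 gf 0.0
 rim [606.6 -41.9] [56.7  0.6] yaw 5.2 z 0.083 hue 108.0 bbox [230   0  59   2  87]
 rim [598.4  26.7] [57.1 55.7] yaw 5.3 z 0.093 hue 31.0 bbox [ 232   45   58   59 1173]
 rim [591.7 119. ] [56.9 57.1] yaw 4.9 z 0.093 hue 67.0 bbox [ 233  137   53   53 1152]
 rim [739.2 236.1] [22.9  3.5] yaw 51.4 z 0.099 hue None bbox [118 240  18  21  72]
 rim [683.1 256.1] [ 6.1 37.1] yaw 2.8 z 0.091 hue None bbox [169 250   9  35 114]
 rim [-946.4  546.2] [ 34.5 291.3] yaw 0.2 z 0.082 hue None bbox [443   0  69  10 368]
 rim [ 153.4 -797.3] [249.7 128.9] yaw 72.1 z 0.08 hue 17.0 bbox [  33   56   76   38 1452]
 rim [438.6 -75.6] [69.2 62.3] yaw 18.0 z 0.078 hue 68.0 bbox [232 162  24  18 197]
 rim [611.6 -69. ] [61.  57.7] yaw 6.5 z 0.086 hue 108.0 bbox [208 202  30  27 445]
 rim [600.3  27.7] [63.5 58.4] yaw 4.3 z 0.087 hue 26.0 bbox [248 208  29  28 436]
 rim [ 724.3 -301. ] [67.1 97.1] yaw 9.9 z 0.087 hue 133.0 bbox [ 90 212  48  28 754]
 rim [593.9 120.1] [60.9 57.1] yaw 5.2 z 0.088 hue 69.0 bbox [287 214  28  28 417]
 rim [730.2 256.9] [69.2 45.7] yaw 77.2 z 0.092 hue None bbox [332 269  35  33 409]
handle 96 [ 0.43489865 -0.07476168  0.20146188]
travel [ 0.361   0.343  -0.0345] drz -0.0 (dyaw 0.0)
travel [ 0.4089  0.3479 -0.1944] drz -0.0 (dyaw 0.0)
```

Request:
{"name": "jog_arm", "arguments": {
  "travel": [
    [0.05,0.05,-0.11],
    [0.13,0.125,-0.115],
    [0.21,0.2,-0.115],
    [0.29,0.275,-0.115],
    [0.361,0.343,-0.115],
    [0.361,0.343,-0.115],
    [0.361,0.343,-0.115],
    [0.361,0.343,-0.115],
    [0.361,0.343,-0.115],
    [0.361,0.343,-0.115]
  ],
  "dr": [
    [0,0,0],
    [0,0,0],
    [0,0,0],
    [0,0,0],
    [0,0,0],
    [0,0,0],
    [0,0,0],
    [0,0,0],
    [0,0,0],
    [0,0,0]
  ],
  "claw": [1,1,1,1,1,1,1,1,1,1]
}}

```text
time_s: 25.1
tcp_pos: [0.438, -0.0754, 0.3612]
eef_rot: [180.0, -0.0, -84.7]
contact_force: [-0.9, 0.8, 0.5]
gripper_width: 0.087
gripper_force: 0.0
```

```bash
python3 - <<'E'
from h import *
r.capture('top');st();c=cap('wrist');save(c,'w3.png');W=cloud(c)
near=(abs(W[...,0]-.437)<.06)&(abs(W[...,1]+.075)<.06)
m=(W[...,2]>.20)&(W[...,2]<.225)&near;Q=W[m]
b=cv2.minAreaRect((Q[:,:2]*1000).astype(np.float32));print(len(Q),b,Q.mean(0))
for lo,hi in((.13,.15),(.15,.17),(.17,.2),(.07,.082)):
    Q=W[(W[...,2]>lo)&(W[...,2]<hi)&near];print(lo,len(Q),Q.mean(0).round(4) if len(Q) else '', cv2.minAreaRect((Q[:,:2]*1000).astype(np.float32)) if len(Q)>3 else '')
E
```

```text
t 25.15 tcp [ 0.4379 -0.0755  0.3613] rpy [ 1.7996e+02 -1.0000e-02 -8.4670e+01] j [ 15.8  -5.6 -12.8   0.  -82.8 -10.5] F [-0.9  0.4 -0.4] w 0.0875 gf 0.0
383 ((434.936767578125, -76.77152252197266), (18.285655975341797, 18.011215209960938), 88.80979919433594) [ 0.43512265 -0.07805393  0.20999513]
0.13 44 [ 0.4356 -0.085   0.1421] ((436.59765625, -84.04670715332031), (18.81591796875, 7.160972595214844), 22.505422592163086)
0.15 63 [ 0.4355 -0.0848  0.1598] ((437.75628662109375, -81.87288665771484), (21.759567260742188, 10.742430686950684), 31.60035514831543)
0.17 120 [ 0.4354 -0.085   0.1855] ((436.9790344238281, -82.55316162109375), (20.476673126220703, 10.087178230285645), 25.231090545654297)
0.07 840 [ 0.4354 -0.0805  0.0772] ((435.33642578125, -78.63847351074219), (66.10883331298828, 61.911563873291016), 8.3047513961792)
```

View pics/w3.png

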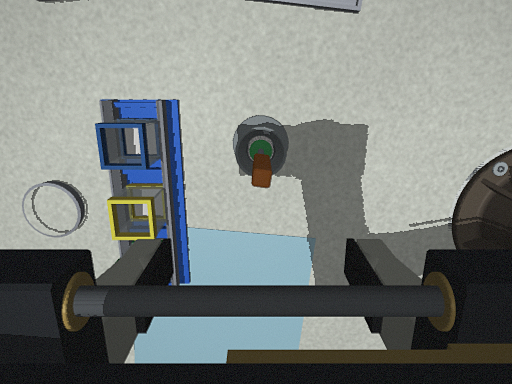

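```bash
python3 - <<'E'
from h import *
mv([.4351,-.0768,.157],-91)
E
```

```text
travel [0.0019 0.0056 0.4088] drz 0.0176 (dyaw -6.3)
```

Request:
{"name": "jog_arm", "arguments": {
  "travel": [
    [0.002,0.0056,0.08],
    [0.002,0.0056,0.16],
    [0.002,0.0056,0.25],
    [0.002,0.0056,0.32],
    [0.002,0.0056,0.38],
    [0.002,0.0056,0.409],
    [0.002,0.0056,0.409],
    [0.002,0.0056,0.409],
    [0.002,0.0056,0.409],
    [0.002,0.0056,0.409]
  ],
  "dr": [
    [0,0,0.0176],
    [0,0,0.0176],
    [0,0,0.0176],
    [0,0,0.0176],
    [0,0,0.0176],
    [0,0,0.0176],
    [0,0,0.0176],
    [0,0,0.0176],
    [0,0,0.0176],
    [0,0,0.0176]
  ],
  "claw": [1,1,1,1,1,1,1,1,1,1]
}}

```text
time_s: 26.45
tcp_pos: [0.4354, -0.077, 0.1577]
eef_rot: [-179.9, 0.0, -91.0]
contact_force: [0.8, 0.4, -0.5]
gripper_width: 0.0875
gripper_force: 0.0
```

Request:
{"name": "jog_arm", "arguments": {
  "travel": [
    [0,0,0],
    [0,0,0],
    [0,0,0],
    [0,0,0],
    [0,0,0],
    [0,0,0],
    [0,0,-0.07],
    [0,0,-0.16],
    [0,0,-0.26],
    [0,0,-0.26]
  ],
  "dr": [
    [0,0,0],
    [0,0,0],
    [0,0,0],
    [0,0,0],
    [0,0,0],
    [0,0,0],
    [0,0,0],
    [0,0,0],
    [0,0,0],
    [0,0,0]
  ],
  "claw": [0.5,0.3,0.1,0.1,0.1,0.1,0.1,0.1,0.1,0.1],
  "newtons": 40
}}

```text
time_s: 27.7
tcp_pos: [0.437, -0.077, 0.291]
eef_rot: [-179.6, 0.1, -91.0]
contact_force: [-0.4, -0.1, -0.8]
gripper_width: 0.0091
gripper_force: 0.0
```

```bash
python3 - <<'E'
from h import *
r.capture('top');st();c=cap('scene');jars(c);W=cloud(c)
cv2.imwrite('pics/s2.png',cv2.resize(c['pixels'][100:270,170:340,::-1],None,fx=3,fy=3))
c=cap('wrist');save(c,'w4.png')
mv([.5984,.0267,.287])
E
```

```text
t 27.75 tcp [ 0.4357 -0.0769  0.2885] rpy [-1.798e+02  6.000e-02 -9.104e+01] j [ 15.7  -4.5 -21.   -0.  -73.2 -16.7] F [ 0.7  0.2 -1.2] w 0.0089 gf 0.0
 rim [-947.3  548.1] [ 36.6 287. ] yaw 0.6 z 0.084 hue None bbox [444   0  68  10 361]
 rim [ 153.1 -799.6] [250.7 129.1] yaw 73.0 z 0.08 hue 17.0 bbox [  33   56   75   38 1453]
 rim [39.7 -0.1] [160.9  82. ] yaw 89.0 z 0.086 hue None bbox [285  85  48  23 462]
 rim [436.2 -75.4] [65.  65.6] yaw 66.4 z 0.077 hue None bbox [232 162  24  18 194]
 rim [610.9 -68.7] [61.2 58.3] yaw 6.3 z 0.087 hue 108.0 bbox [208 202  30  26 445]
 rim [599.8  28.1] [64.5 57.6] yaw 3.9 z 0.087 hue 26.0 bbox [248 208  29  27 431]
 rim [ 724.6 -301.6] [67.8 95.3] yaw 9.2 z 0.087 hue 133.0 bbox [ 90 212  48  29 751]
 rim [594.6 120.2] [61.4 57.1] yaw 5.3 z 0.087 hue 69.0 bbox [287 214  28  29 423]
 rim [730.  259.3] [70.  46.6] yaw 89.0 z 0.093 hue None bbox [332 271  35  31 410]
travel [-0.2134 -0.324  -0.0018] drz 0.0 (dyaw 0.0)
```

View pics/s2.png

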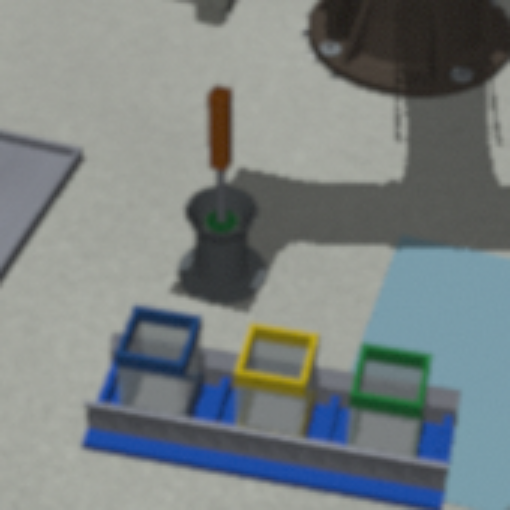

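The brush is still upright in its stand at (220,130). I lifted before the fingers had finished closing, so I repeat with a longer close.

```bash
python3 - <<'E'
from h import *
c=cap('wrist');W=cloud(c);st()
near=(abs(W[...,0]-.437)<.06)&(abs(W[...,1]+.075)<.06)
Q=W[(W[...,2]>.20)&(W[...,2]<.225)&near]
if len(Q): print(len(Q),cv2.minAreaRect((Q[:,:2]*1000).astype(np.float32)),Q.mean(0))
mv([.4351,-.0768,.157],-91)
E
```

```text
t 27.9 tcp [ 0.4343 -0.0771  0.2859] rpy [ 1.799e+02 -1.000e-02 -9.104e+01] j [ 15.7  -4.3 -21.2  -0.  -73.2 -16.7] F [ 0.5 -0.3 -0.3] w 0.0088 gf 0.0
634 ((435.0253601074219, -76.67356872558594), (18.532621383666992, 18.031063079833984), 87.83109283447266) [ 0.43509949 -0.07830637  0.20971843]
travel [-0.0007 -0.002   0.2579] drz -0.0001 (dyaw 0.0)
```

Request:
{"name": "jog_arm", "arguments": {
  "travel": [
    [0,0,0],
    [0,0,0],
    [0,0,0],
    [0,0,0],
    [0,0,0],
    [0,0,0.07],
    [0,0,0.15],
    [0,0,0.22],
    [0,0,0.258],
    [0,0,0.258]
  ],
  "dr": [
    [0,0,0.002],
    [0,0,0.002],
    [0,0,0.002],
    [0,0,0.002],
    [0,0,0.002],
    [0,0,0.002],
    [0,0,0.002],
    [0,0,0.002],
    [0,0,0.002],
    [0,0,0.002]
  ],
  "claw": [0.6,0.6,0.6,0.6,0.6,0.6,0.6,0.6,0.6,0.6]
}}

```text
time_s: 29.15
tcp_pos: [0.4341, -0.0773, 0.157]
eef_rot: [179.8, -0.0, -91.8]
contact_force: [-1.0, 0.6, 2.2]
gripper_width: 0.0523
gripper_force: 0.0
```

Request:
{"name": "jog_arm", "arguments": {
  "travel": [
    [0,0,0],
    [0,0,0],
    [0,0,0],
    [0,0,0],
    [0,0,0],
    [0,0,0],
    [0,0,0],
    [0,0,0],
    [0,0,0],
    [0,0,0]
  ],
  "dr": [
    [0,0,0],
    [0,0,0],
    [0,0,0],
    [0,0,0],
    [0,0,0],
    [0,0,0],
    [0,0,0],
    [0,0,0],
    [0,0,0],
    [0,0,0]
  ],
  "claw": [0.1,0.1,0.1,0.1,0.1,0.1,0.1,0.1,0.1,0.1],
  "newtons": 40
}}

```text
time_s: 30.4
tcp_pos: [0.4352, -0.0771, 0.1584]
eef_rot: [-180.0, -0.0, -91.7]
contact_force: [-1.9, -0.1, 4.9]
gripper_width: 0.0177
gripper_force: 40.0
```

```bash
python3 - <<'E'
from h import *
st();mv([.5984,.0267,.287])
E
```

```text
t 30.4 tcp [ 0.4352 -0.0771  0.1584] rpy [-179.97   -0.    -91.75] j [ 15.7   1.6 -33.1   0.  -55.3 -17.4] F [-1.9 -0.1  4.9] w 0.0177 gf 40.0
travel [-0.2174 -0.32   -0.257 ] drz 0.0 (dyaw 0.0)
```

Request:
{"name": "jog_arm", "arguments": {
  "travel": [
    [0,0,-0.08],
    [0,0,-0.18],
    [0,0,-0.257],
    [-0.07,-0.1,-0.257],
    [-0.14,-0.2,-0.257],
    [-0.2,-0.29,-0.257],
    [-0.2174,-0.32,-0.257],
    [-0.2174,-0.32,-0.257],
    [-0.2174,-0.32,-0.257],
    [-0.2174,-0.32,-0.257]
  ],
  "dr": [
    [0,0,0],
    [0,0,0],
    [0,0,0],
    [0,0,0],
    [0,0,0],
    [0,0,0],
    [0,0,0],
    [0,0,0],
    [0,0,0],
    [0,0,0]
  ],
  "claw": [0.1,0.1,0.1,0.1,0.1,0.1,0.1,0.1,0.1,0.1]
}}

```text
time_s: 31.65
tcp_pos: [0.5975, 0.026, 0.2872]
eef_rot: [-180.0, 0.0, -91.8]
contact_force: [0.1, -0.8, -0.1]
gripper_width: 0.0177
gripper_force: 40.0
```

```bash
python3 - <<'E'
from h import *
r.capture('top');c=cap('wrist');save(c,'w5.png');jars(c,.082);st();W=cloud(c)
m=(abs(W[...,0]-.6)<.05)&(abs(W[...,1]-.027)<.05)&(W[...,2]>.12)&(W[...,2]<.215)
Q=W[m];print('brush',len(Q),Q.min(0),Q.max(0),Q.mean(0)) if len(Q) else print('no brush pts')
c=cap('scene');save(c,'s3.png')
print([ (round(f['conf'],2),ray(c,f['at'],.135).round(3)) for f in r.tip_of('brush_tip','scene')[:2]])
mv([.5984,.0267,.169]);mv([.5984,.0267,.222])
E
```

```text
rim [609.2 -59.2] [57.3 57.1] yaw 1.9 z 0.093 hue 108.0 bbox [ 212   50   63   66 1311]
 rim [598.3  27. ] [57.  57.8] yaw 5.1 z 0.093 hue 26.0 bbox [227 138  61  61 892]
 rim [575.4  98.6] [20.7 19.8] yaw 5.4 z 0.093 hue 67.0 bbox [270 220  21  19 182]
t 31.75 tcp [0.5977 0.0262 0.2873] rpy [-1.7994e+02  3.0000e-02 -9.1780e+01] j [ 21.2  11.4  -4.   -0.  -74.5 -23. ] F [ 0.2  0.3 -1. ] w 0.0182 gf 40.0
brush 1773 [0.58095103 0.00949884 0.13789811] [0.61418529 0.04220796 0.21494138] [0.59732418 0.02088294 0.18870607]
[(0.76, array([0.601, 0.032, 0.135]))]
travel [-0.0006 -0.0007  0.2363] drz 0.0 (dyaw 0.0)
travel [-0.0007 -0.0007  0.1303] drz 0.0 (dyaw 0.0)
```

View pics/w5.png

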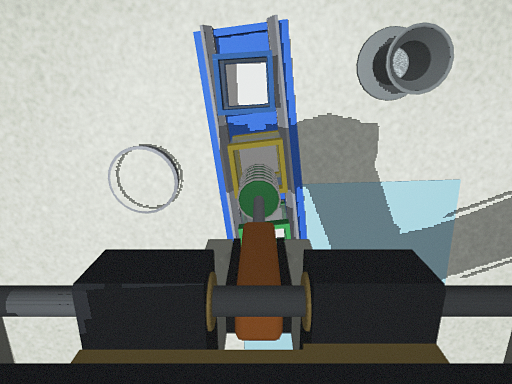

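View pics/s3.png

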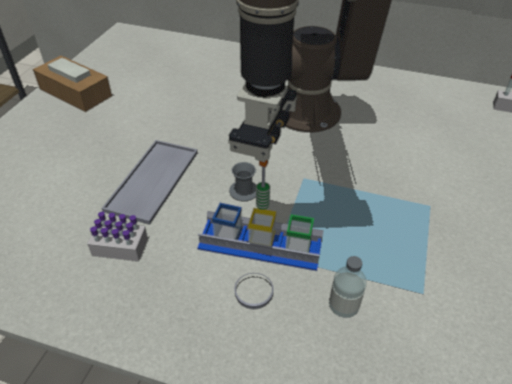

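The brush is held upright with its head at (258,195) over the yellow jar. The blue jar has slid about 11 mm along its bay but is still seated. I scrub yellow now.

Request:
{"name": "jog_arm", "arguments": {
  "travel": [
    [0,0,0.06],
    [0,0,0.12],
    [0,0,0.18],
    [0,0,0.22],
    [0,0,0.236],
    [0,0,0.236],
    [0,0,0.236],
    [0,0,0.236],
    [0,0,0.236],
    [0,0,0.236]
  ],
  "dr": [
    [0,0,0],
    [0,0,0],
    [0,0,0],
    [0,0,0],
    [0,0,0],
    [0,0,0],
    [0,0,0],
    [0,0,0],
    [0,0,0],
    [0,0,0]
  ],
  "claw": [0.1,0.1,0.1,0.1,0.1,0.1,0.1,0.1,0.1,0.1]
}}

```text
time_s: 33.1
tcp_pos: [0.5983, 0.0267, 0.1688]
eef_rot: [-180.0, 0.0, -91.8]
contact_force: [-0.3, -0.5, -0.7]
gripper_width: 0.0182
gripper_force: 40.0
```

Request:
{"name": "jog_arm", "arguments": {
  "travel": [
    [0,0,-0.05],
    [0,0,-0.1],
    [0,0,-0.106],
    [0,0,-0.106],
    [0,0,-0.106],
    [0,0,-0.05],
    [0,0,0],
    [0,0,0],
    [0,0,0],
    [0,0,0]
  ],
  "dr": [
    [0,0,0],
    [0,0,0],
    [0,0,0],
    [0,0,0],
    [0,0,0],
    [0,0,0],
    [0,0,0],
    [0,0,0],
    [0,0,0],
    [0,0,0]
  ],
  "claw": [0.1,0.1,0.1,0.1,0.1,0.1,0.1,0.1,0.1,0.1]
}}

```text
time_s: 34.35
tcp_pos: [0.5986, 0.0268, 0.1693]
eef_rot: [-180.0, 0.0, -91.8]
contact_force: [-0.3, 0.7, -1.1]
gripper_width: 0.0179
gripper_force: 40.0
```

Request:
{"name": "jog_arm", "arguments": {
  "travel": [
    [0,0,-0.06],
    [0,0,-0.15],
    [0,0,-0.236],
    [0,0,-0.236],
    [0,0,-0.236],
    [0,0,-0.236],
    [0,0,-0.236],
    [0,0,-0.236],
    [0,0,-0.236],
    [0,0,-0.236]
  ],
  "dr": [
    [0,0,0],
    [0,0,0],
    [0,0,0],
    [0,0,0],
    [0,0,0],
    [0,0,0],
    [0,0,0],
    [0,0,0],
    [0,0,0],
    [0,0,0]
  ],
  "claw": [0.1,0.1,0.1,0.1,0.1,0.1,0.1,0.1,0.1,0.1]
}}

```text
time_s: 35.6
tcp_pos: [0.5983, 0.0266, 0.2865]
eef_rot: [180.0, -0.0, -91.8]
contact_force: [0.6, -0.8, 0.0]
gripper_width: 0.0177
gripper_force: 40.0
```

```bash
python3 - <<'E'
from h import *
c=cap('wrist');jars(c,.082);st();W=cloud(c)
m=(abs(W[...,0]-.6)<.05)&(abs(W[...,1]-.027)<.05)&(W[...,2]>.12)&(W[...,2]<.215)
Q=W[m];print('brush',len(Q),Q.min(0))
c=cap('scene');jars(c);c=cap('top');jars(c,.08)
mv([.5915,.119,.287]);
E
```

```text
rim [609.1 -59.2] [57.1 57. ] yaw 1.8 z 0.093 hue 108.0 bbox [ 213   50   63   65 1320]
 rim [598.3  26.6] [57.  57.4] yaw 5.1 z 0.093 hue 26.0 bbox [228 138  60  60 893]
 rim [578.4  99.3] [26.8 20.7] yaw 5.5 z 0.092 hue 68.0 bbox [265 220  27  19 191]
t 35.65 tcp [0.5983 0.0266 0.2865] rpy [180.    -0.   -91.76] j [ 21.2  11.6  -3.9   0.  -74.5 -23. ] F [-0.2  0.  -0.5] w 0.0181 gf 40.0
brush 1782 [0.58155533 0.01019708 0.13673501]
 rim [-949.7  548.1] [287.   34.8] yaw 89.4 z 0.082 hue None bbox [444   0  68  10 366]
 rim [ 153.1 -799.9] [251.6 127.1] yaw 73.4 z 0.08 hue 17.0 bbox [  33   56   75   39 1466]
 rim [49.3 37.7] [ 51.2 128. ] yaw 34.7 z 0.086 hue None bbox [296  90  37  19 356]
 rim [438.2 -76.2] [65.2 66.9] yaw 76.5 z 0.077 hue None bbox [232 162  24  18 178]
 rim [611.2 -58.1] [61.8 58.1] yaw 1.9 z 0.087 hue 108.0 bbox [212 203  30  27 443]
 rim [600.8  27.6] [62.2 57.9] yaw 5.6 z 0.087 hue 26.0 bbox [248 208  29  27 425]
 rim [ 724.2 -301.2] [67.5 95.2] yaw 11.0 z 0.087 hue 133.0 bbox [ 90 212  48  29 755]
 rim [594.2 120.3] [61.9 57. ] yaw 5.3 z 0.088 hue 69.0 bbox [287 214  28  28 424]
 rim [728.3 258. ] [69.6 50.7] yaw 81.9 z 0.091 hue None bbox [332 269  35  33 412]
 rim [610.  -59.1] [58.4 56.6] yaw 0.9 z 0.092 hue 108.0 bbox [273 172  24  25 229]
 rim [592.4 119.1] [58.1 57. ] yaw 5.2 z 0.092 hue 68.0 bbox [199 179  26  26 227]
travel [-0.1842  0.0192 -0.0008] drz 0.0 (dyaw 0.0)
```

Request:
{"name": "jog_arm", "arguments": {
  "travel": [
    [-0.09,0.01,0],
    [-0.184,0.019,0],
    [-0.184,0.019,0],
    [-0.184,0.019,0],
    [-0.184,0.019,0.08],
    [-0.184,0.019,0.16],
    [-0.184,0.019,0.21],
    [-0.184,0.019,0.235],
    [-0.184,0.019,0.235],
    [-0.184,0.019,0.235]
  ],
  "dr": [
    [0,0,0],
    [0,0,0],
    [0,0,0],
    [0,0,0],
    [0,0,0],
    [0,0,0],
    [0,0,0],
    [0,0,0],
    [0,0,0],
    [0,0,0]
  ],
  "claw": [0.1,0.1,0.1,0.1,0.1,0.1,0.1,0.1,0.1,0.1]
}}

```text
time_s: 37.0
tcp_pos: [0.5924, 0.1189, 0.1704]
eef_rot: [-179.9, 0.0, -91.8]
contact_force: [-0.3, 0.3, 0.3]
gripper_width: 0.0181
gripper_force: 40.0
```

Request:
{"name": "jog_arm", "arguments": {
  "travel": [
    [0,0,0],
    [0,0,-0.05],
    [0,0,-0.1],
    [0,0,-0.106],
    [0,0,-0.106],
    [0,0,-0.106],
    [0,0,-0.05],
    [0,0,0],
    [0,0,0],
    [0,0,0]
  ],
  "dr": [
    [0,0,0],
    [0,0,0],
    [0,0,0],
    [0,0,0],
    [0,0,0],
    [0,0,0],
    [0,0,0],
    [0,0,0],
    [0,0,0],
    [0,0,0]
  ],
  "claw": [0.1,0.1,0.1,0.1,0.1,0.1,0.1,0.1,0.1,0.1]
}}

```text
time_s: 38.25
tcp_pos: [0.5919, 0.1189, 0.1695]
eef_rot: [-180.0, -0.0, -91.7]
contact_force: [0.7, -0.1, -1.1]
gripper_width: 0.018
gripper_force: 40.0
```

Request:
{"name": "jog_arm", "arguments": {
  "travel": [
    [0,0,0],
    [0,0,-0.08],
    [0,0,-0.16],
    [0,0,-0.236],
    [0,0,-0.236],
    [0,0,-0.236],
    [0,0,-0.236],
    [0,0,-0.236],
    [0,0,-0.236],
    [0,0,-0.236]
  ],
  "dr": [
    [0,0,0],
    [0,0,0],
    [0,0,0],
    [0,0,0],
    [0,0,0],
    [0,0,0],
    [0,0,0],
    [0,0,0],
    [0,0,0],
    [0,0,0]
  ],
  "claw": [0.1,0.1,0.1,0.1,0.1,0.1,0.1,0.1,0.1,0.1]
}}

```text
time_s: 39.5
tcp_pos: [0.5916, 0.1189, 0.2868]
eef_rot: [180.0, -0.0, -91.8]
contact_force: [1.0, -0.1, -0.0]
gripper_width: 0.018
gripper_force: 40.0
```

```bash
python3 - <<'E'
from h import *
c=cap('wrist');jars(c,.082);st();W=cloud(c)
c=cap('scene');jars(c)
mv([.6091,-.059,.287]);
E
```

```text
rim [608.4 -35.6] [57.  10.8] yaw 1.9 z 0.093 hue 108.0 bbox [203   0  64  15 593]
 rim [598.3  26.8] [57.  57.1] yaw 5.2 z 0.093 hue 30.0 bbox [ 215   41   66   69 1332]
 rim [591.7 119.3] [56.9 57.3] yaw 5.2 z 0.093 hue 67.0 bbox [228 138  60  61 893]
t 39.55 tcp [0.5916 0.1189 0.2869] rpy [ 1.7999e+02 -1.0000e-02 -9.1760e+01] j [ 29.9  12.   -3.3   0.  -74.7 -31.7] F [ 0.7  0.1 -0.2] w 0.018 gf 40.0
 rim [-949.1  541. ] [ 33.8 300.5] yaw 0.4 z 0.083 hue None bbox [441   0  71  10 365]
 rim [ 153.2 -798.9] [251.9 127.2] yaw 73.3 z 0.08 hue 17.0 bbox [  33   56   76   39 1460]
 rim [436.4 -76.3] [69.6 62.2] yaw 18.1 z 0.077 hue None bbox [232 162  24  18 176]
 rim [611.3 -57.8] [60.7 58.6] yaw 0.6 z 0.086 hue 108.0 bbox [212 203  30  27 444]
 rim [600.8  27.6] [62.4 58.2] yaw 5.7 z 0.087 hue 26.0 bbox [248 208  29  27 439]
 rim [ 723.7 -302. ] [66.8 96.3] yaw 10.3 z 0.087 hue 133.0 bbox [ 90 212  48  29 756]
 rim [594.4 120.1] [62.8 57.3] yaw 5.3 z 0.087 hue 69.0 bbox [287 214  28  28 416]
 rim [730.1 258.4] [70.  46.9] yaw 85.5 z 0.091 hue None bbox [332 271  35  32 413]
travel [ 0.3546 -0.0459 -0.    ] drz 0.0 (dyaw 0.0)
```

Request:
{"name": "jog_arm", "arguments": {
  "travel": [
    [0.1,-0.012,0],
    [0.2,-0.025,0],
    [0.3,-0.038,0],
    [0.3546,-0.046,0],
    [0.3546,-0.046,0],
    [0.3546,-0.046,0.06],
    [0.3546,-0.046,0.14],
    [0.3546,-0.046,0.2],
    [0.3546,-0.046,0.235],
    [0.3546,-0.046,0.235]
  ],
  "dr": [
    [0,0,0],
    [0,0,0],
    [0,0,0],
    [0,0,0],
    [0,0,0],
    [0,0,0],
    [0,0,0],
    [0,0,0],
    [0,0,0],
    [0,0,0]
  ],
  "claw": [0.1,0.1,0.1,0.1,0.1,0.1,0.1,0.1,0.1,0.1]
}}

```text
time_s: 40.85
tcp_pos: [0.6087, -0.0586, 0.1687]
eef_rot: [179.9, -0.0, -91.7]
contact_force: [-0.4, 0.1, 0.8]
gripper_width: 0.0176
gripper_force: 40.0
```

Request:
{"name": "jog_arm", "arguments": {
  "travel": [
    [0,0,0],
    [0,0,-0.05],
    [0,0,-0.1],
    [0,0,-0.106],
    [0,0,-0.106],
    [0,0,-0.106],
    [0,0,-0.05],
    [0,0,0],
    [0,0,0],
    [0,0,0]
  ],
  "dr": [
    [0,0,0],
    [0,0,0],
    [0,0,0],
    [0,0,0],
    [0,0,0],
    [0,0,0],
    [0,0,0],
    [0,0,0],
    [0,0,0],
    [0,0,0]
  ],
  "claw": [0.1,0.1,0.1,0.1,0.1,0.1,0.1,0.1,0.1,0.1]
}}

```text
time_s: 42.1
tcp_pos: [0.6096, -0.0591, 0.1702]
eef_rot: [-180.0, -0.0, -91.7]
contact_force: [0.2, -0.5, -0.6]
gripper_width: 0.018
gripper_force: 40.0
```

Request:
{"name": "jog_arm", "arguments": {
  "travel": [
    [0,0,0],
    [0,0,-0.08],
    [0,0,-0.16],
    [0,0,-0.236],
    [0,0,-0.236],
    [0,0,-0.236],
    [0,0,-0.236],
    [0,0,-0.236],
    [0,0,-0.236],
    [0,0,-0.236]
  ],
  "dr": [
    [0,0,0],
    [0,0,0],
    [0,0,0],
    [0,0,0],
    [0,0,0],
    [0,0,0],
    [0,0,0],
    [0,0,0],
    [0,0,0],
    [0,0,0]
  ],
  "claw": [0.1,0.1,0.1,0.1,0.1,0.1,0.1,0.1,0.1,0.1]
}}

```text
time_s: 43.35
tcp_pos: [0.6091, -0.059, 0.2873]
eef_rot: [180.0, -0.0, -91.8]
contact_force: [0.7, 0.3, -1.5]
gripper_width: 0.0176
gripper_force: 40.0
```

```bash
python3 - <<'E'
from h import *
c=cap('wrist');jars(c,.082);st()
mv([.4354,-.0768,.287]);
E
```

```text
rim [609.2 -59.4] [57.  57.4] yaw 1.8 z 0.093 hue 108.0 bbox [229 139  58  58 904]
 rim [587.    9.7] [31.3 26.4] yaw 5.2 z 0.093 hue 29.0 bbox [265 214  31  25 290]
t 43.4 tcp [ 0.6091 -0.059   0.2874] rpy [179.98  -0.   -91.76] j [ 12.7  12.8  -2.2   0.  -75.  -14.5] F [-0.8 -0.8 -1.5] w 0.0178 gf 40.0
travel [0.0462 0.3462 0.0009] drz 0.0 (dyaw 0.0)
```

Next, return the brush to the stand: move over it and check the position.

Request:
{"name": "jog_arm", "arguments": {
  "travel": [
    [0.01,0.09,0],
    [0.025,0.18,0],
    [0.037,0.27,0],
    [0.0462,0.33,0],
    [0.0462,0.3462,0],
    [0.0462,0.3462,0],
    [0.0462,0.3462,0],
    [0.0462,0.3462,0],
    [0.0462,0.3462,0],
    [0.0462,0.3462,0]
  ],
  "dr": [
    [0,0,0],
    [0,0,0],
    [0,0,0],
    [0,0,0],
    [0,0,0],
    [0,0,0],
    [0,0,0],
    [0,0,0],
    [0,0,0],
    [0,0,0]
  ],
  "claw": [0.1,0.1,0.1,0.1,0.1,0.1,0.1,0.1,0.1,0.1]
}}

```text
time_s: 44.65
tcp_pos: [0.4356, -0.0768, 0.2873]
eef_rot: [180.0, -0.0, -91.8]
contact_force: [-0.5, -1.1, -1.2]
gripper_width: 0.018
gripper_force: 40.0
```

```bash
python3 - <<'E'
from h import *
st();c=cap('wrist');W=cloud(c);save(c,'w6.png')
near=(abs(W[...,0]-.437)<.06)&(abs(W[...,1]+.075)<.06)
Q=W[(W[...,2]>.075)&(W[...,2]<.083)&near];q=cv2.minEnclosingCircle((Q[:,:2]*1000).astype(np.float32));print('stand rim',len(Q),q)
Q=W[(W[...,2]>.13)&(W[...,2]<.198)&near];print('brush',Q.min(0),Q.max(0))
mv([.4354,-.0768,.159])
E
```

```text
t 44.65 tcp [ 0.4356 -0.0768  0.2873] rpy [ 1.7997e+02 -1.0000e-02 -9.1760e+01] j [ 15.7  -4.3 -21.   -0.  -73.3 -17.5] F [-0.5 -1.1 -1.2] w 0.018 gf 40.0
stand rim 742 ((434.87969970703125, -76.50155639648438), 33.40153503417969)
brush [ 0.41884729 -0.09339464  0.1390302 ] [ 0.45200407 -0.06020306  0.19798965]
travel [-1.000e-04  1.000e-04  2.568e-01] drz 0.0 (dyaw 0.0)
```

View pics/w6.png

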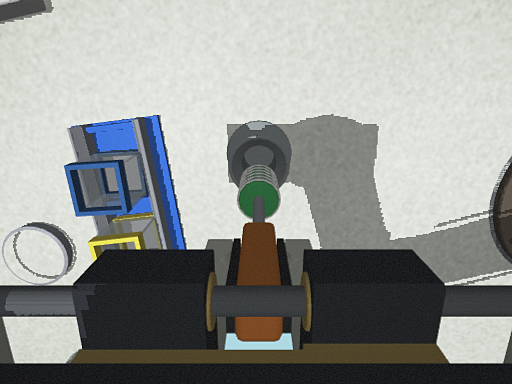

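The brush head at (258,200) hangs straight over the stand mouth at (259,152). I lower it and release.

Request:
{"name": "jog_arm", "arguments": {
  "travel": [
    [0,0,0.05],
    [0,0,0.1],
    [0,0,0.14],
    [0,0,0.18],
    [0,0,0.21],
    [0,0,0.235],
    [0,0,0.25],
    [0,0,0.256],
    [0,0,0.256],
    [0,0,0.256]
  ],
  "dr": [
    [0,0,0],
    [0,0,0],
    [0,0,0],
    [0,0,0],
    [0,0,0],
    [0,0,0],
    [0,0,0],
    [0,0,0],
    [0,0,0],
    [0,0,0]
  ],
  "claw": [0.1,0.1,0.1,0.1,0.1,0.1,0.1,0.1,0.1,0.1]
}}

```text
time_s: 45.95
tcp_pos: [0.4357, -0.0767, 0.16]
eef_rot: [-180.0, 0.0, -91.8]
contact_force: [0.7, 0.3, -1.0]
gripper_width: 0.0174
gripper_force: 40.0
```

Request:
{"name": "jog_arm", "arguments": {
  "travel": [
    [0,0,0],
    [0,0,0],
    [0,0,0],
    [0,0,0],
    [0,0,-0.06],
    [0,0,-0.14],
    [0,0,-0.24],
    [0,0,-0.34],
    [0,0,-0.38],
    [0,0,-0.38]
  ],
  "dr": [
    [0,0,0],
    [0,0,0],
    [0,0,0],
    [0,0,0],
    [0,0,0],
    [0,0,0],
    [0,0,0],
    [0,0,0],
    [0,0,0],
    [0,0,0]
  ],
  "claw": [1,1,1,1,1,1,1,1,1,1]
}}

```text
time_s: 47.2
tcp_pos: [0.436, -0.0767, 0.3511]
eef_rot: [-179.8, 0.0, -91.8]
contact_force: [-0.3, 1.5, -0.4]
gripper_width: 0.0878
gripper_force: 0.0
```

```bash
python3 - <<'E'
from h import *
st();c=cap('wrist');W=cloud(c)
near=(abs(W[...,0]-.437)<.06)&(abs(W[...,1]+.075)<.06)
Q=W[(W[...,2]>.20)&(W[...,2]<.225)&near];print('top',cv2.minAreaRect((Q[:,:2]*1000).astype(np.float32)),Q.mean(0))
c=cap('top');W=cloud(c);jars(c,.08)
m=(W[...,0]>.28)&(W[...,0]<.68)&(W[...,1]<-.23)&(W[...,1]>-.43)
for lo,hi in((.003,.009),(.012,.022)):
    k=(m&(W[...,2]>lo)&(W[...,2]<hi)).astype(np.uint8);n,L,S,_=cv2.connectedComponentsWithStats(k);i=1+S[1:,4].argmax()
    q=cv2.minAreaRect((W[L==i][:,:2]*1000).astype(np.float32));print('tray',lo,S[i,4],q)
mv([.5984,.0267,.3],-84.7)
E
```

```text
t 47.2 tcp [ 0.436  -0.0767  0.3511] rpy [-1.7982e+02  4.0000e-02 -9.1760e+01] j [ 15.7  -5.8 -14.3   0.  -81.3 -17.5] F [-0.3  1.5 -0.4] w 0.0878 gf 0.0
top ((435.40386962890625, -76.68010711669922), (17.592527389526367, 17.341812133789062), 88.46307373046875) [ 0.43539092 -0.07763593  0.20994087]
 rim [704.6 250.2] [43.9 68.7] yaw 36.3 z 0.098 hue None bbox [142 132  29  26 163]
 rim [609.6 -59.3] [58.5 56.5] yaw 0.1 z 0.092 hue 108.0 bbox [273 172  24  25 172]
 rim [598.9  26.6] [57.6 57. ] yaw 5.9 z 0.092 hue 30.0 bbox [237 176  26  26 218]
 rim [592.5 119.4] [57.9 57.1] yaw 5.0 z 0.092 hue 68.0 bbox [199 179  26  26 229]
tray 0.003 1542 ((432.04364013671875, -337.82525634765625), (129.05224609375, 207.83462524414062), 89.28601837158203)
tray 0.012 441 ((476.58843994140625, -335.7602844238281), (142.36798095703125, 306.052001953125), 89.19056701660156)
travel [-0.2167 -0.3203  0.0973] drz -0.0196 (dyaw 7.1)
```

```bash
python3 - <<'E'
from h import *
r.capture('scene');st();mv([.6092,-.0594,.053],-88.2)
E
```

```text
t 47.35 tcp [ 0.4349 -0.0768  0.3484] rpy [179.9   -0.   -91.76] j [ 15.7  -5.7 -14.5  -0.  -81.3 -17.5] F [0.7 0.1 0.1] w 0.0876 gf 0.0
travel [-0.0454 -0.3484  0.5903] drz -0.0099 (dyaw 3.6)
```

Request:
{"name": "jog_arm", "arguments": {
  "travel": [
    [-0.014,-0.115,0],
    [-0.029,-0.23,0],
    [-0.0454,-0.3484,0],
    [-0.0454,-0.3484,0.1],
    [-0.0454,-0.3484,0.2],
    [-0.0454,-0.3484,0.31],
    [-0.0454,-0.3484,0.42],
    [-0.0454,-0.3484,0.51],
    [-0.0454,-0.3484,0.57],
    [-0.0454,-0.3484,0.59]
  ],
  "dr": [
    [0,0,-0.01],
    [0,0,-0.01],
    [0,0,-0.01],
    [0,0,-0.01],
    [0,0,-0.01],
    [0,0,-0.01],
    [0,0,-0.01],
    [0,0,-0.01],
    [0,0,-0.01],
    [0,0,-0.01]
  ],
  "claw": [1,1,1,1,1,1,1,1,1,1]
}}

```text
time_s: 48.6
tcp_pos: [0.608, -0.0599, 0.0514]
eef_rot: [179.7, -0.0, -88.2]
contact_force: [0.1, 0.3, 0.4]
gripper_width: 0.0875
gripper_force: 0.0
```

Request:
{"name": "jog_arm", "arguments": {
  "travel": [
    [0,0,0],
    [0,0,0],
    [0,0,0],
    [0,0,0],
    [0,0,0],
    [0,0,0],
    [0,0,-0.1],
    [0,0,-0.22],
    [0,0,-0.34],
    [0,0,-0.45]
  ],
  "dr": [
    [0,0,0],
    [0,0,0],
    [0,0,0],
    [0,0,0],
    [0,0,0],
    [0,0,0],
    [0,0,0],
    [0,0,0],
    [0,0,0],
    [0,0,0]
  ],
  "claw": [1,0.5,0.4,0.4,0.4,0.4,0.4,0.4,0.4,0.4],
  "newtons": 25
}}

```text
time_s: 49.85
tcp_pos: [0.6101, -0.0594, 0.2817]
eef_rot: [-180.0, 0.0, -88.2]
contact_force: [1.9, -1.0, -1.4]
gripper_width: 0.0556
gripper_force: 25.0
```

```bash
python3 - <<'E'
from h import *
c=cap('scene');jars(c);c=cap('wrist');st();jars(c,.29,.36);mv([.582,-.337,.278],-90.8)
E
```

```text
rim [-948.4  548.3] [ 35.7 288.4] yaw 1.9 z 0.082 hue None bbox [444   0  68  10 370]
 rim [ 151.7 -797.4] [248.4 128.5] yaw 72.6 z 0.08 hue 17.0 bbox [  33   56   76   39 1458]
 rim [38.6  1.1] [159.9  80.4] yaw 89.8 z 0.087 hue None bbox [285  85  48  23 465]
 rim [435.8 -67. ] [69.9 50.8] yaw 3.6 z 0.077 hue None bbox [235 162  21  18 140]
 rim [600.6  27.6] [60.6 57.6] yaw 4.8 z 0.086 hue 26.0 bbox [248 208  29  27 434]
 rim [ 723.5 -301.8] [67.3 95.2] yaw 9.7 z 0.087 hue 133.0 bbox [ 90 212  48  28 754]
 rim [593.2 120. ] [63.3 57.1] yaw 5.2 z 0.087 hue 69.0 bbox [287 214  28  28 422]
 rim [729.8 259.1] [70.  46.3] yaw 88.1 z 0.092 hue None bbox [333 271  34  31 413]
t 49.95 tcp [ 0.6132 -0.0597  0.287 ] rpy [-179.34   -0.    -88.12] j [ 12.7  12.8  -2.3   0.1 -74.2 -10.8] F [ 0.6 -0.1 -1.2] w 0.056 gf 25.0
 rim [612.7 -68.4] [90.3 48.6] yaw 2.7 z 0.322 hue 108.0 bbox [  148   203   223    82 10606]
 rim [611.7 -54.5] [65.5 40.3] yaw 2.8 z 0.326 hue 108.0 bbox [ 154  317  211   35 6243]
travel [0.5523 0.0807 0.017 ] drz 0.0074 (dyaw -2.7)
```

Request:
{"name": "jog_arm", "arguments": {
  "travel": [
    [0,0,0],
    [0.11,0.014,0],
    [0.22,0.029,0],
    [0.33,0.043,0],
    [0.44,0.057,0],
    [0.52,0.068,0],
    [0.553,0.072,0],
    [0.553,0.072,0.08],
    [0.553,0.072,0.16],
    [0.553,0.072,0.24]
  ],
  "dr": [
    [0,0,0.0074],
    [0,0,0.0074],
    [0,0,0.0074],
    [0,0,0.0074],
    [0,0,0.0074],
    [0,0,0.0074],
    [0,0,0.0074],
    [0,0,0.0074],
    [0,0,0.0074],
    [0,0,0.0074]
  ],
  "claw": [0.4,0.4,0.4,0.4,0.4,0.4,0.4,0.4,0.4,0.4]
}}

```text
time_s: 51.2
tcp_pos: [0.583, -0.3363, 0.1579]
eef_rot: [180.0, 0.0, -90.8]
contact_force: [0.2, 0.2, -0.7]
gripper_width: 0.0559
gripper_force: 25.0
```

```bash
python3 - <<'E'
from h import *
c=cap('wrist');W=cloud(c);save(c,'w7.png');r.capture('top');r.capture('top');r.capture('top');st();mv([.582,-.337,.052],-90.8)
m=(W[...,2]>.012)&(W[...,2]<.022)&(abs(W[...,1]+.335)<.1)&(W[...,0]<.67)
Q=W[m][:,:2];print(len(Q),cv2.minAreaRect((Q*1000).astype(np.float32)) if len(Q)>5 else '')
E
```

```text
t 51.4 tcp [ 0.5833 -0.3367  0.1597] rpy [ 1.7993e+02 -1.0000e-02 -9.0780e+01] j [-13.4  23.   -4.6   0.  -62.4  12.6] F [ 0.4 -0.2 -0.7] w 0.0559 gf 25.0
travel [0.0006 0.0023 0.2153] drz 0.0001 (dyaw -0.0)
3364 ((484.70904541015625, -336.1890563964844), (139.86105346679688, 292.12109375), 89.18914794921875)
```

View pics/w7.png

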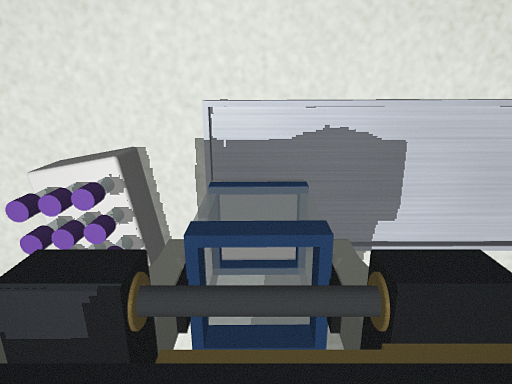

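The blue jar hangs over the tray near its far end, with the rack at left (80,200) clear of it. I lower and release.

Request:
{"name": "jog_arm", "arguments": {
  "travel": [
    [0,0.002,0.06],
    [0,0.002,0.11],
    [0,0.002,0.15],
    [0,0.002,0.18],
    [0,0.002,0.2],
    [0,0.002,0.21],
    [0,0.002,0.218],
    [0,0.002,0.218],
    [0,0.002,0.218],
    [0,0.002,0.218]
  ],
  "dr": [
    [0,0,0],
    [0,0,0],
    [0,0,0],
    [0,0,0],
    [0,0,0],
    [0,0,0],
    [0,0,0],
    [0,0,0],
    [0,0,0],
    [0,0,0]
  ],
  "claw": [0.4,0.4,0.4,0.4,0.4,0.4,0.4,0.4,0.4,0.4]
}}

```text
time_s: 52.65
tcp_pos: [0.5828, -0.3372, 0.0521]
eef_rot: [-179.9, -0.0, -90.8]
contact_force: [-1.5, 1.5, 6.3]
gripper_width: 0.0559
gripper_force: 25.0
```

Request:
{"name": "jog_arm", "arguments": {
  "travel": [
    [0,0,0],
    [0,0,0],
    [0,0,0],
    [0,0,-0.06],
    [0,0,-0.14],
    [0,0,-0.24],
    [0,0,-0.35],
    [0,0,-0.42],
    [0,0,-0.46],
    [0,0,-0.46]
  ],
  "dr": [
    [0,0,0],
    [0,0,0],
    [0,0,0],
    [0,0,0],
    [0,0,0],
    [0,0,0],
    [0,0,0],
    [0,0,0],
    [0,0,0],
    [0,0,0]
  ],
  "claw": [0.8,0.8,0.8,0.8,0.8,1,1,1,1,1]
}}

```text
time_s: 53.9
tcp_pos: [0.5828, -0.3373, 0.2825]
eef_rot: [-179.8, -0.1, -90.8]
contact_force: [-0.0, 0.8, 0.4]
gripper_width: 0.0873
gripper_force: 0.0
```

```bash
python3 - <<'E'
from h import *
c=cap('wrist');jars(c,.08);r.capture('top');r.capture('top');st()
c=cap('scene');jars(c)
mv([.5984,.0267,.053],-84.7)
E
```

```text
rim [ 582.6 -337.2] [56.8 57. ] yaw 89.3 z 0.09 hue 108.0 bbox [ 232  141   56   55 1182]
 rim [ 703.7 -345.8] [15.8 15.3] yaw 84.8 z 0.09 hue 133.0 bbox [135 154  18  17 230]
 rim [ 727.3 -341.8] [16.1 15.7] yaw 44.3 z 0.09 hue 133.0 bbox [112 158  19  17 240]
 rim [ 751.2 -337.5] [16.  15.6] yaw 54.4 z 0.09 hue 133.0 bbox [ 90 162  20  17 252]
 rim [ 699.4 -320. ] [16.3 15.5] yaw 83.5 z 0.09 hue 133.0 bbox [142 177  17  18 224]
 rim [ 723.4 -316.3] [16.2 15.5] yaw 1.3 z 0.09 hue 133.0 bbox [120 181  18  17 227]
 rim [ 747.2 -312.2] [15.6 16.4] yaw 84.2 z 0.09 hue 133.0 bbox [ 98 185  19  17 237]
 rim [ 695.1 -294.4] [16. 15.] yaw 43.3 z 0.09 hue 133.0 bbox [148 200  18  17 213]
 rim [ 718.9 -290.6] [15.6 15.2] yaw 44.4 z 0.09 hue 133.0 bbox [127 204  18  17 220]
 rim [ 742.7 -286.7] [16.3 15.3] yaw 32.5 z 0.09 hue 133.0 bbox [106 207  18  17 219]
 rim [ 690.8 -268.6] [16.9 15.4] yaw 76.2 z 0.09 hue 133.0 bbox [155 221  17  18 208]
 rim [ 714.4 -266.3] [16.4 13. ] yaw 1.0 z 0.089 hue 133.0 bbox [134 225  17  15 189]
 rim [ 738.5 -260.8] [16.3 15.8] yaw 36.2 z 0.09 hue 133.0 bbox [11
[... 289 characters left out ...]
.3] yaw 70.8 z 0.08 hue 17.0 bbox [ 33  56  48  36 900]
 rim [39.8  1.6] [ 80.8 159.6] yaw 1.6 z 0.087 hue None bbox [285  86  48  22 458]
 rim [438.  -75.3] [69.1 62.3] yaw 20.1 z 0.077 hue 69.0 bbox [232 162  24  18 195]
 rim [ 584.7 -334.3] [60.2 61.6] yaw 86.6 z 0.084 hue 108.0 bbox [114 173  32  24 399]
 rim [600.4  27.6] [62.  57.7] yaw 5.3 z 0.087 hue 26.0 bbox [248 208  29  27 437]
 rim [ 723.9 -301.6] [66.6 96.4] yaw 9.7 z 0.087 hue 133.0 bbox [ 90 212  48  29 755]
 rim [594.5 120.1] [63.1 57.3] yaw 5.0 z 0.088 hue 69.0 bbox [287 214  28  28 421]
 rim [727.8 257.7] [69.5 49.2] yaw 79.9 z 0.092 hue None bbox [332 269  35  33 419]
travel [-0.7268 -0.024   0.4525] drz -0.017 (dyaw 6.1)
```

Request:
{"name": "jog_arm", "arguments": {
  "travel": [
    [-0.12,-0.004,0],
    [-0.24,-0.008,0],
    [-0.36,-0.012,0],
    [-0.48,-0.016,0],
    [-0.6,-0.02,0],
    [-0.7,-0.023,0],
    [-0.7268,-0.024,0],
    [-0.7268,-0.024,0.06],
    [-0.7268,-0.024,0.14],
    [-0.7268,-0.024,0.22]
  ],
  "dr": [
    [0,0,-0.017],
    [0,0,-0.017],
    [0,0,-0.017],
    [0,0,-0.017],
    [0,0,-0.017],
    [0,0,-0.017],
    [0,0,-0.017],
    [0,0,-0.017],
    [0,0,-0.017],
    [0,0,-0.017]
  ],
  "claw": [1,1,1,1,1,1,1,1,1,1]
}}

```text
time_s: 55.35
tcp_pos: [0.5989, 0.0256, 0.1688]
eef_rot: [180.0, -0.0, -84.7]
contact_force: [0.2, 1.1, 0.0]
gripper_width: 0.0877
gripper_force: 0.0
```

Request:
{"name": "jog_arm", "arguments": {
  "travel": [
    [0,0,0.08],
    [0,0,0.16],
    [0,0,0.21],
    [0,0,0.2325],
    [0,0,0.2325],
    [0,0,0.2325],
    [0,0,0.2325],
    [0,0,0.2325],
    [0,0,0.2325],
    [0,0,0.2325]
  ],
  "dr": [
    [0,0,0],
    [0,0,0],
    [0,0,0],
    [0,0,0],
    [0,0,0],
    [0,0,0],
    [0,0,0],
    [0,0,0],
    [0,0,0],
    [0,0,0]
  ],
  "claw": [1,1,1,1,1,0.5,0.4,0.4,0.4,0.4]
}}

```text
time_s: 56.6
tcp_pos: [0.5994, 0.0263, 0.0548]
eef_rot: [-180.0, 0.0, -84.7]
contact_force: [-1.7, 0.1, 4.1]
gripper_width: 0.0552
gripper_force: 25.0
```

```bash
python3 - <<'E'
from h import *
st();mv([.477,-.336,.278],-90.8)
E
```

```text
t 56.6 tcp [0.5994 0.0263 0.0548] rpy [-179.98    0.    -84.69] j [ 21.2  22.8 -20.9   0.  -46.2 -15.9] F [-1.7  0.1  4.1] w 0.0552 gf 25.0
travel [ 0.6988  0.3107 -0.4465] drz 0.017 (dyaw -6.1)
```

Request:
{"name": "jog_arm", "arguments": {
  "travel": [
    [0,0,-0.1],
    [0,0,-0.22],
    [0,0,-0.34],
    [0,0,-0.446],
    [0.1,0.044,-0.446],
    [0.21,0.093,-0.446],
    [0.32,0.142,-0.446],
    [0.43,0.191,-0.446],
    [0.54,0.24,-0.446],
    [0.64,0.285,-0.446]
  ],
  "dr": [
    [0,0,0],
    [0,0,0],
    [0,0,0],
    [0,0,0],
    [0,0,0.01],
    [0,0,0.017],
    [0,0,0.017],
    [0,0,0.017],
    [0,0,0.017],
    [0,0,0.017]
  ],
  "claw": [0.4,0.4,0.4,0.4,0.4,0.4,0.4,0.4,0.4,0.4]
}}

```text
time_s: 57.85
tcp_pos: [0.4859, -0.3072, 0.277]
eef_rot: [180.0, 0.0, -90.8]
contact_force: [0.8, 0.0, -1.2]
gripper_width: 0.0566
gripper_force: 24.8
```

```bash
python3 - <<'E'
from h import *
for i in range(4): r.capture('top')
st();mv([.477,-.336,.053],-90.8)
E
```

```text
t 58.05 tcp [ 0.4862 -0.3064  0.2767] rpy [ 1.7995e+02  4.0000e-02 -9.0980e+01] j [-12.7   9.5  -7.7  -0.  -72.8  11.8] F [ 0.8 -0.4 -1.8] w 0.0559 gf 24.9
travel [0.0598 0.017  0.4473] drz -0.0005 (dyaw 0.2)
```

Request:
{"name": "jog_arm", "arguments": {
  "travel": [
    [0.06,0.017,0],
    [0.06,0.017,0.1],
    [0.06,0.017,0.2],
    [0.06,0.017,0.29],
    [0.06,0.017,0.36],
    [0.06,0.017,0.41],
    [0.06,0.017,0.435],
    [0.06,0.017,0.448],
    [0.06,0.017,0.448],
    [0.06,0.017,0.448]
  ],
  "dr": [
    [0,0,0],
    [0,0,0],
    [0,0,0],
    [0,0,0],
    [0,0,0],
    [0,0,0],
    [0,0,0],
    [0,0,0],
    [0,0,0],
    [0,0,0]
  ],
  "claw": [0.4,0.4,0.4,0.4,0.4,0.4,0.4,0.4,0.4,0.4]
}}

```text
time_s: 59.3
tcp_pos: [0.4785, -0.3354, 0.0541]
eef_rot: [-179.9, -0.0, -90.8]
contact_force: [-0.2, 1.2, -1.9]
gripper_width: 0.0556
gripper_force: 25.0
```

Request:
{"name": "jog_arm", "arguments": {
  "travel": [
    [0,0,0],
    [0,0,0],
    [0,0,0],
    [0,0,-0.06],
    [0,0,-0.14],
    [0,0,-0.24],
    [0,0,-0.35],
    [0,0,-0.42],
    [0,0,-0.46],
    [0,0,-0.46]
  ],
  "dr": [
    [0,0,0],
    [0,0,0],
    [0,0,0],
    [0,0,0],
    [0,0,0],
    [0,0,0],
    [0,0,0],
    [0,0,0],
    [0,0,0],
    [0,0,0]
  ],
  "claw": [0.8,0.8,0.8,0.8,0.8,1,1,1,1,1]
}}

```text
time_s: 60.55
tcp_pos: [0.4787, -0.3358, 0.2852]
eef_rot: [-179.8, -0.1, -90.8]
contact_force: [0.7, -0.7, -0.7]
gripper_width: 0.0876
gripper_force: 0.0
```

```bash
python3 - <<'E'
from h import *
c=cap('wrist');jars(c,.08);r.capture('top');c=cap('scene');jars(c);st()
mv([.5918,.1193,.054],-84.7)
E
```

```text
rim [ 582.3 -336.6] [57.9 57.7] yaw 89.4 z 0.09 hue 108.0 bbox [ 130  141   61   55 1383]
 rim [ 478.6 -335.3] [57.4 57.2] yaw 89.3 z 0.09 hue 26.0 bbox [ 232  141   55   55 1168]
 rim [ 724.6 -342.2] [59.9 15.9] yaw 9.2 z 0.09 hue 133.0 bbox [  0 153  57  25 732]
 rim [ 723.3 -316. ] [65.5 15.9] yaw 9.4 z 0.09 hue 133.0 bbox [  3 177  62  24 772]
 rim [ 695.1 -294.5] [16.  16.5] yaw 89.6 z 0.09 hue 133.0 bbox [ 54 199  19  17 242]
 rim [ 730.7 -288.4] [41.5 16.2] yaw 9.7 z 0.09 hue 133.0 bbox [ 12 203  41  20 495]
 rim [ 690.7 -268.9] [16.1 16. ] yaw 53.4 z 0.09 hue 133.0 bbox [ 62 221  19  16 229]
 rim [ 726.4 -263. ] [40.5 16.5] yaw 10.7 z 0.089 hue 133.0 bbox [ 21 224  40  20 469]
 rim [-948.8  533.1] [317.3  32.5] yaw 89.7 z 0.082 hue None bbox [437   0  75  11 381]
 rim [ 152.4 -797.6] [247.1 127.4] yaw 73.0 z 0.08 hue 17.0 bbox [  33   56   63   39 1310]
 rim [39.3  2.4] [ 78.4 159.6] yaw 0.7 z 0.087 hue None bbox [285  86  48  22 463]
 rim [ 480.9 -334.4] [62.  64.2] yaw 88.8 z 0.084 hue 26.0 bbox [134 149  30  22 353]
 rim [438.2 -75.4] [68.6 62.3] yaw 19.5 z 0.078 hue 69.0 bbox [232 162  24  18 196]
 rim [ 585.7 -335.4] [60.4 63.6] yaw 88.7 z 0.084 hue 108.0 bbox [114 173  32  24 399]
 rim [ 724.5 -301.3] [67.1 96. ] yaw 10.2 z 0.086 hue 133.0 bbox [ 90 212  48  29 755]
 rim [593.4 120.2] [61.2 57.6] yaw 6.1 z 0.088 hue 69.0 bbox [287 214  28  28 421]
 rim [728.8 257.6] [69.4 48. ] yaw 79.3 z 0.092 hue None bbox [333 269  34  34 406]
t 60.7 tcp [ 0.4776 -0.3351  0.2821] rpy [ 1.7992e+02  5.0000e-02 -9.0830e+01] j [-15.9  10.2  -6.1  -0.  -73.7  15.1] F [0.4 0.1 0.3] w 0.0876 gf 0.0
travel [-0.9117 -0.2159  0.4567] drz -0.017 (dyaw 6.1)
```

Request:
{"name": "jog_arm", "arguments": {
  "travel": [
    [-0.11,-0.026,0],
    [-0.22,-0.052,0],
    [-0.34,-0.08,0],
    [-0.46,-0.109,0],
    [-0.58,-0.137,0],
    [-0.7,-0.166,0],
    [-0.82,-0.194,0],
    [-0.9117,-0.2159,0],
    [-0.9117,-0.2159,0],
    [-0.9117,-0.2159,0.08]
  ],
  "dr": [
    [0,0,-0.017],
    [0,0,-0.017],
    [0,0,-0.017],
    [0,0,-0.017],
    [0,0,-0.017],
    [0,0,-0.017],
    [0,0,-0.017],
    [0,0,-0.017],
    [0,0,-0.017],
    [0,0,-0.017]
  ],
  "claw": [1,1,1,1,1,1,1,1,1,1]
}}

```text
time_s: 61.95
tcp_pos: [0.5939, 0.1197, 0.2443]
eef_rot: [-179.8, 0.0, -84.6]
contact_force: [0.3, 0.6, 0.4]
gripper_width: 0.0875
gripper_force: 0.0
```

Request:
{"name": "jog_arm", "arguments": {
  "travel": [
    [0,0,0.1],
    [0,0,0.2],
    [0,0,0.3],
    [0,0,0.36],
    [0,0,0.376],
    [0,0,0.376],
    [0,0,0.376],
    [0,0,0.376],
    [0,0,0.376],
    [0,0,0.376]
  ],
  "dr": [
    [0,0,0],
    [0,0,0],
    [0,0,0],
    [0,0,0],
    [0,0,0],
    [0,0,0],
    [0,0,0],
    [0,0,0],
    [0,0,0],
    [0,0,0]
  ],
  "claw": [1,1,1,1,1,1,0.5,0.4,0.4,0.4]
}}

```text
time_s: 63.2
tcp_pos: [0.5926, 0.1189, 0.0558]
eef_rot: [-180.0, 0.0, -84.7]
contact_force: [-1.2, 0.8, 2.8]
gripper_width: 0.0556
gripper_force: 25.0
```

```bash
python3 - <<'E'
from h import *
st();mv([.373,-.334,.278],-90.8);mv([.59,-.1,.278],-84.7)
E
```

```text
t 63.2 tcp [0.5926 0.1189 0.0558] rpy [-1.7998e+02  1.0000e-02 -8.4700e+01] j [ 29.8  23.1 -20.3  -0.  -46.6 -24.5] F [-1.2  0.8  2.8] w 0.0556 gf 25.0
travel [ 0.8612  0.5208 -0.4448] drz 0.017 (dyaw -6.1)
travel [ 0.4354  0.0454 -0.4445] drz 0.0 (dyaw -0.0)
```

Request:
{"name": "jog_arm", "arguments": {
  "travel": [
    [0,0,-0.1],
    [0,0,-0.22],
    [0,0,-0.34],
    [0,0,-0.446],
    [0.11,0.012,-0.446],
    [0.22,0.024,-0.446],
    [0.33,0.035,-0.446],
    [0.4354,0.0454,-0.446],
    [0.52,0.14,-0.446],
    [0.6,0.23,-0.446]
  ],
  "dr": [
    [0,0,0],
    [0,0,0],
    [0,0,0],
    [0,0,0],
    [0,0,0.01],
    [0,0,0.017],
    [0,0,0.017],
    [0,0,0.017],
    [0,0,0.017],
    [0,0,0.017]
  ],
  "claw": [0.4,0.4,0.4,0.4,0.4,0.4,0.4,0.4,0.4,0.4]
}}

```text
time_s: 64.45
tcp_pos: [0.5041, -0.1918, 0.2773]
eef_rot: [179.9, 0.0, -90.8]
contact_force: [0.2, 0.0, -1.8]
gripper_width: 0.0561
gripper_force: 25.0
```

```bash
python3 - <<'E'
from h import *
for i in range(4): r.capture('top')
st();mv([.373,-.334,.278],-90.8);mv([.373,-.334,.054],-90.8)
E
```

```text
t 64.65 tcp [ 0.5048 -0.1913  0.2784] rpy [-1.7998e+02  2.0000e-02 -9.0950e+01] j [  0.    6.  -11.7  -0.  -72.3  -1. ] F [-0.7  0.5 -2.1] w 0.0562 gf 25.0
travel [0.2897 0.2588 0.0006] drz -0.0004 (dyaw 0.1)
travel [0.2899 0.2589 0.4486] drz -0.0004 (dyaw 0.1)
```

Request:
{"name": "jog_arm", "arguments": {
  "travel": [
    [0.08,0.07,0],
    [0.16,0.14,0],
    [0.24,0.214,0],
    [0.29,0.259,0],
    [0.29,0.259,0],
    [0.29,0.259,0],
    [0.29,0.259,0.08],
    [0.29,0.259,0.16],
    [0.29,0.259,0.24],
    [0.29,0.259,0.24]
  ],
  "dr": [
    [0,0,0],
    [0,0,0],
    [0,0,0],
    [0,0,0],
    [0,0,0],
    [0,0,0],
    [0,0,0],
    [0,0,0],
    [0,0,0],
    [0,0,0]
  ],
  "claw": [0.4,0.4,0.4,0.4,0.4,0.4,0.4,0.4,0.4,0.4]
}}

```text
time_s: 65.9
tcp_pos: [0.3732, -0.3319, 0.1557]
eef_rot: [179.7, 0.2, -90.7]
contact_force: [0.3, 0.2, -2.4]
gripper_width: 0.0555
gripper_force: 25.0
```

```bash
python3 - <<'E'
from h import *
for i in range(2): r.capture('top')
c=cap('wrist');st();mv([.373,-.334,.054],-90.8)
E
```

```text
t 66.05 tcp [ 0.3758 -0.3339  0.16  ] rpy [-1.799e+02 -7.000e-02 -9.073e+01] j [-19.2   7.5 -26.3   0.  -56.2  18.4] F [-0.3 -0.7 -2.6] w 0.056 gf 25.0
travel [1.00e-04 6.00e-03 2.12e-01] drz 0.0002 (dyaw -0.1)
```

Request:
{"name": "jog_arm", "arguments": {
  "travel": [
    [0,0.002,0.05],
    [0,0.002,0.1],
    [0,0.002,0.14],
    [0,0.002,0.17],
    [0,0.002,0.19],
    [0,0.002,0.2],
    [0,0.002,0.209],
    [0,0.002,0.209],
    [0,0.002,0.209],
    [0,0.002,0.209]
  ],
  "dr": [
    [0,0,0],
    [0,0,0],
    [0,0,0],
    [0,0,0],
    [0,0,0],
    [0,0,0],
    [0,0,0],
    [0,0,0],
    [0,0,0],
    [0,0,0]
  ],
  "claw": [0.4,0.4,0.4,0.4,0.4,0.4,0.4,0.4,0.4,0.4]
}}

```text
time_s: 67.3
tcp_pos: [0.3734, -0.3337, 0.0541]
eef_rot: [-180.0, -0.0, -90.8]
contact_force: [0.7, -0.2, -1.2]
gripper_width: 0.0558
gripper_force: 25.0
```

Request:
{"name": "jog_arm", "arguments": {
  "travel": [
    [0,0,0],
    [0,0,0],
    [0,0,0],
    [0,0,-0.06],
    [0,0,-0.14],
    [0,0,-0.24],
    [0,0,-0.35],
    [0,0,-0.42],
    [0,0,-0.46],
    [0,0,-0.46]
  ],
  "dr": [
    [0,0,0],
    [0,0,0],
    [0,0,0],
    [0,0,0],
    [0,0,0],
    [0,0,0],
    [0,0,0],
    [0,0,0],
    [0,0,0],
    [0,0,0]
  ],
  "claw": [0.8,0.8,0.8,0.8,0.8,1,1,1,1,1]
}}

```text
time_s: 68.55
tcp_pos: [0.3738, -0.334, 0.2854]
eef_rot: [-179.8, -0.1, -90.8]
contact_force: [0.7, 0.8, -0.8]
gripper_width: 0.0876
gripper_force: 0.0
```

```bash
python3 - <<'E'
from h import *
st();c=cap('wrist');jars(c,.08);r.capture('top');c=cap('scene');save(c,'s9.png');jars(c)
E
```

```text
t 68.55 tcp [ 0.3738 -0.334   0.2854] rpy [-1.7982e+02 -8.0000e-02 -9.0820e+01] j [-19.3   1.8 -15.4   0.  -72.7  18.4] F [ 0.7  0.8 -0.8] w 0.0876 gf 0.0
 rim [ 582.5 -337. ] [57.2 58.8] yaw 89.4 z 0.09 hue 108.0 bbox [  28  140   68   55 1603]
 rim [ 478.5 -335.6] [57.1 57.7] yaw 89.1 z 0.09 hue 30.0 bbox [ 129  140   61   55 1340]
 rim [ 373.2 -333.2] [56.8 57. ] yaw 89.3 z 0.09 hue 68.0 bbox [ 232  141   56   55 1139]
 rim [-950.7  549. ] [280.7  39.9] yaw 89.4 z 0.083 hue None bbox [445   0  67  11 357]
 rim [ 153.6 -798.8] [253.5 126.7] yaw 72.9 z 0.08 hue 17.0 bbox [  33   56   75   38 1455]
 rim [38.5  3.8] [ 82.3 159.6] yaw 3.9 z 0.087 hue None bbox [285  85  48  23 459]
 rim [ 375.6 -331.3] [62.6 60.2] yaw 0.7 z 0.084 hue 68.0 bbox [153 128  28  20 315]
 rim [ 480.3 -333.8] [60.8 63.2] yaw 88.7 z 0.083 hue 26.0 bbox [134 149  30  22 350]
 rim [437.9 -75.7] [70.3 62. ] yaw 17.9 z 0.077 hue 68.5 bbox [232 162  24  18 194]
 rim [ 585.2 -334.7] [62.7 60.2] yaw 0.5 z 0.084 hue 108.0 bbox [114 173  32  24 404]
 rim [ 723.1 -301.6] [68.3 95. ] yaw 9.1 z 0.087 hue 133.0 bbox [ 90 212  48  29 750]
 rim [729.3 257.2] [69.7 47.5] yaw 78.8 z 0.092 hue None bbox [332 269  35  33 414]
```

View pics/s9.png

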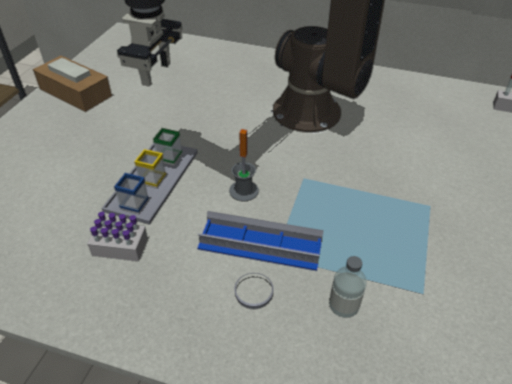

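The final view shows the jars upright in the tray: green (166,145), yellow (150,165) and blue (130,190). The brush stands in its stand at (243,165), the bystanders have not moved, and the gripper is clear. I hand the job in.

```bash
python3 -c "
from plant import r
print(r.close_job())"
```

```text
the job is handed in; nothing more can be done
None
```

I handed the job in at about 69 s: all three jars were seated, scrubbed yellow, green, blue and stood in the tray, with the brush back in its stand; the simulator gave no verdict.

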